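# Weigh out grinding balls and free the bayonet pan from the balance

## Robot

A 6-joint arm with a two-finger parallel gripper is mounted at the origin on a cart in front of the work surface, level with it; the furniture and walls round the work are solid. World frame = base frame: x ahead of the robot, y to its left, z up, the work surface at z = 0. Lengths are in m, angles in rad, forces in N, time in s.
With the tool pointing down it reaches from about 0.25 to 0.775 m from the base axis. Payload 4 kg.
Tool frame: the origin (TCP) lies at the very end of the fingers, on their centre line; the grasp point (between the pads) lies 19 mm behind it (robot.hold_point_z is the distance from the TCP to the grasp point, in m); z points along the fingers, y is the line along which they close (so a half turn about z gives the same grasp; the last joint's range is limited). The gripper opens to 94 mm and grips with 3 to 60 N. Pads are 16 mm wide; open, the fingers measure 119 mm over their backs; the gripper's body (75 mm by 177 mm) begins 78 mm behind the grasp point.
Start: joints at [-0.103, 0.087, 1.371, -0, 1.684, -0.103], TCP at [0.55, -0, 0.175] pointing down, gripper open.
Joint ranges: [-3.1, 3.1], [-0.76, 2.03], [0.27, 2.55], [-1.08, 4.22], [0.17, 2.65], [-2.57, 2.57]. Speed limits (rad/s): [2.79, 2.79, 3.14, 3.14, 3.14, 3.14].

## Interface

Orientations are given as [roll, pitch, yaw] about the fixed x, y, z axes, in that order (R = Rz(yaw) Ry(pitch) Rx(roll)).
In Python, from bench import robot gives the robot as it stands.
- The arm moves only by the tool carry_out, never from a script. Its argument "steps" is a list of rows, each a list of 3 entries, a list of its own where there are three numbers: the shift along the tool's x, y, z in m, then the turn about the tool's z in units of 10 degrees (1.0 is 10 degrees), then the closure, from -1 (fully open) to 1 (shut). In form: [[[tx, ty, tz], roll, jaw], ...]. A call has 1 to 10 rows; each row is the pose to reach, as a shift and turn from the pose commanded when the call began, along the tool's axes at that moment; what a row does not reach only later rows make up. A row lasts 1/8 s, in which the tool goes at most 62.5 mm and 10.7 degrees, less where a joint would pass 70% of its speed; a pose out of reach is approached as far as the arm can. A call with a gripper value outside its range is refused whole. The fingers move at their own pace and stop on an object; the grip force is fixed at half the most. Time passes only in rows, so rows that repeat a pose let the fingers close. It gives the time, the measured TCP pose, the force, the opening and the grip force at its end, in the units of the state.
- robot.get_obs(): the state, without advancing time (a new reading comes with each control period).
- robot.snapshot(name): name is "scene" or "side" or "wrist"; returns a dict with "image" (480x640x3 uint8, red, green, blue), "z_map" (480x640 float32, m along the optical axis (not along the pixel's ray), 0 where there is no reading), "mtx" (3x3 intrinsics, pixels), "R" (3x3) and "t" (3): a world point X has camera coordinates R X + t. Camera axes: x right, y down, z forward; pixel columns grow to the right and rows downward; lengths in m; the calibration is good to about 2 mm. The wrist camera is an equidistant fisheye: a pixel r from the principal point sees the ray r / f radians off the axis. A picture is of the moment at which its call begins.
- robot.close_job(): hands the job in; it is judged then, once.
The state is a dict: "time": time; "joint_positions": joint angles; "qvel": joint speeds; "joint_torque": joint torques, N m; "tool_pos": TCP position; "ee_rot": TCP orientation; "wrist_force": force on the tool from outside, world axes, zero at the start; "wrist_torque": the same for the moment, N m; "width": finger opening in m; "finger_force": force on a finger pad.
Only numpy, scipy, OpenCV 4.12 (cv2) and the standard library are available. Lean on these libraries where they do the work, as an engineer would, in place of code of your own. Each camera call takes 0.05 s, during which the arm holds its last target. There are 200 camera calls.

## Task

Tip the three steel balls out of the small beaker into the dished pan on the balance and stand the empty beaker upright on the bench again. Then take the pan round its wall and, keeping it level with the balls gathered in the middle of its hollow, give it a quarter turn in its seat to free the bayonet, lift it out at least 6 cm clear and finish while still holding it there, level and motionless above the balance, for a colleague to take over. Leave the other things on the bench where they are.

Things in the scene. Friction and masses are not known exactly. Their poses are not given: they have to be found in the camera images.
- beaker: Low clear glass beaker, 72 mm tall, 56 mm over its flared rim; round body 52 mm in diameter between 9 and 65 mm height, inner floor 3 mm up, about 50 g. It holds the three balls at the start. Origin at the underside, z up through the mouth; the body's axis lies at (x, y) = (0, +3 mm) in its frame, its small spout points along -y.
- ball0_center (a point): Centre of the first of three equal polished steel balls, 14 mm in diameter, 11 g each, lying loose on the floor of the beaker at the start.
- ball1_center (a point): Centre of the second steel ball, 14 mm in diameter.
- ball2_center (a point): Centre of the third steel ball, 14 mm in diameter.
- pan: Round dished steel weighing pan seated on the balance, 64 mm outer diameter, about 140 g. Its plain upright outer wall runs from 6 to 30 mm above its origin; grip across this wall in any direction. Origin on its axis at the underside of its foot (47 mm across, 6 mm high), z up, x along the bayonet bar below; two dark lines on the outer wall mark +x and -x.
- pan_hollow (a point): Deepest point of the pan's hollow, on its axis, 10 mm above the pan's origin and 20 mm below its rim. The pan is 57 mm wide inside at the rim; the hollow slopes about 22 degrees down to the middle.
- pan_bar (a point): Middle of the bayonet bar under the pan, 8 mm below its origin: a bar 36 mm long along the pan's x, 8 mm wide, 5 mm thick, on a 10 mm stem. At the start it lies across the slot (pan x within 0.1 rad of the balance's y) under the balance's bayonet plate, so the pan cannot be lifted.
- balance: Compact laboratory balance, fixed on the bench, sloping display at its front (-x). Housing 130 mm wide in y, from 105 mm before to 55 mm behind the axis of its weighing head, deck 44 mm above the bench. Origin on the bench under that axis, z up. The head is a round aluminium collar 61 mm wide, top 64 mm above the bench, which holds the pan's foot with 1.5 mm play.
- balance_head (a point): On the head's axis, top of the bayonet plate, 60 mm above the bench; the seated pan's origin lies here. The 4 mm plate has a slot 42 x 16 mm along the balance's x (two dark marks on the deck point along it). A quarter turn either way brings the pan's x along the balance's x; within about 0.15 rad the bar then passes up through the slot. Nothing stops the turn.
- brass_weight: Brass weight with a knob, 22 mm wide, 42 mm tall: a bystander.
- vial_a: Screw-cap vial of tan contents, 24 mm wide, 56 mm tall: a bystander.
- vial_c: White screw-cap vial, 28 mm wide, 64 mm tall: a bystander.
- tweezers: Steel tweezers 124 mm long, lying on the bench: a bystander.
- pen: Red and white pen 135 mm long, lying on the bench: a bystander.
- rubber_bulb: Rubber pipette bulb, 38 mm wide, 56 mm tall: a bystander.
- timer: Desk timer, wedge shaped, about 100 x 104 mm, 45 mm tall: a bystander. It stands by the tiled wall that runs slantwise behind the balance, 0.15 to 0.25 m from the head's axis; a wall cabinet hangs 0.4 m above the bench on the far right.
There are look-alikes about, which are no part of the job. Leave any brown look-alike of the pan alone.

How it is judged:
By the outcome, as a careful person would: the job done as asked, in the order asked, and still so for the second after the job is handed in, while the arm keeps its last pose, push and grip.
It also fails if it takes over 72 s, if anything falls off the work surface, if the arm or the gripper's body presses on something with over 40 N, if the wrist force passes 120 N, or if a joint passes its speed limit or range.

## Working session

There is one attempt and no reset: what is moved stays moved. The work goes in short steps, Python scripts to look and compute and a tool call to move; the robot and the scene stay as the last step left them, time stands still between calls to the robot, and variables do not carry over. Pictures are saved under pics/ and viewed, at most 10 in all, crops included, and the job is handed in when it is done.

Besides the shell and the picture viewer there is one more tool, called after "Call:" by a JSON object that holds its "api" and its "payload", one argument or row to a line. carry_out: Moves the arm, as the interface text tells. Its arguments: {"type":"object","properties":{"steps":{"type":"array","items":{"type":"array"}}},"required":["steps"]}

```bash
mkdir -p pics; ls; python3 - <<'E'
from bench import robot
import cv2,numpy as np
o=robot.get_obs();print({k:np.round(v,3).tolist() if not isinstance(v,(int,float)) else v for k,v in o.items()});print(robot.hold_point_z)
for n in["scene","side"]:
    s=robot.snapshot(n);np.savez(""+n+".npz",**s);cv2.imwrite(f"pics/{n}0.png",s["image"][:,:,::-1])
    print(n,s["mtx"].tolist(),np.round(-s["R"].T@s["t"],3),np.round(s["R"],3).tolist())
E
```

```text
pics
{'time': 0.0, 'joint_positions': [-0.103, 0.088, 1.372, -0.0, 1.684, -0.103], 'qvel': [0.001, 0.001, 0.001, 0.0, 0.0, -0.0], 'joint_torque': [0.001, -34.018, -30.242, 0.072, 0.033, -0.0], 'tool_pos': [0.549, 0.0, 0.174], 'ee_rot': [-3.139, -0.0, 1.571], 'wrist_force': [-0.949, -0.339, -1.057], 'wrist_torque': [0.009, -0.026, -0.019], 'finger_force': 0.0, 'width': 0.09426785022627646}
0.0188
scene [[614.7741529252946, 0.0, 314.1561722023783], [0.0, 614.7741529252946, 231.85724460175544], [0.0, 0.0, 1.0]] [-0.218 -0.841  0.577] [[0.624, -0.781, 0.019], [-0.347, -0.299, -0.889], [0.7, 0.548, -0.458]]
side [[520.7566502117347, 0.0, 319.8221846508132], [0.0, 520.7566502117347, 242.44797355571117], [0.0, 0.0, 1.0]] [-0.289 -0.105  0.657] [[-0.21, -0.978, -0.007], [-0.568, 0.128, -0.813], [0.795, -0.167, -0.583]]
```

View pics/scene0.png

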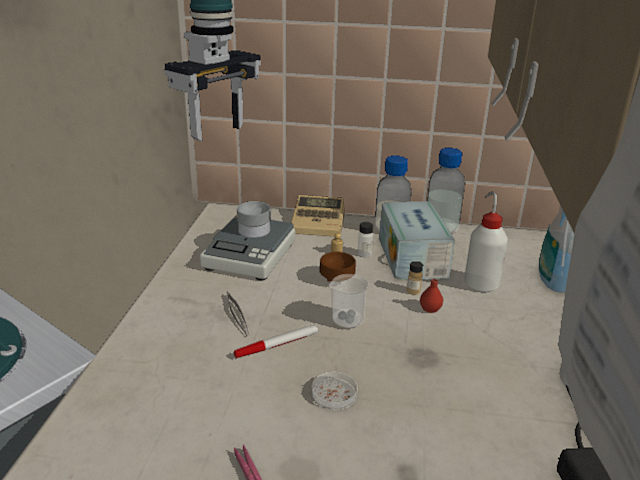

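View pics/side0.png

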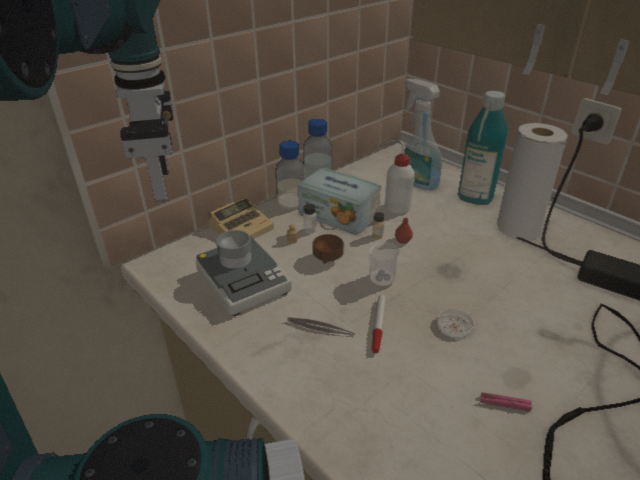

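The scene view shows the pan at (254,217), the brown look-alike at (338,266) and the beaker with its balls at (348,303). In the side view the pan is at (235,248) and the beaker at (383,267). The tool can't tilt, so I'll have to pivot the beaker between the pads by pushing it against the balance's edge.

```bash
cat > h.py <<'E'
import numpy as np,cv2
def ray(s,p,z):
    d=s["R"].T@np.linalg.inv(s["mtx"])@np.array([p[0],p[1],1.]);c=-s["R"].T@s["t"]
    return c+d*(z-c[2])/d[2]
def cloud(s):
    v,u=np.mgrid[:480,:640];Z=s["z_map"];P=np.stack([u,v,np.ones_like(u)],-1)@np.linalg.inv(s["mtx"]).T*Z[...,None]
    return (P-s["t"])@s["R"],Z>0
E
python3 - <<'E'
from h import *
for n,bb,pp,items in [("scene",(320,375,265,335),(232,275,195,240),dict(brown=(338,262),brass=(337,240),vc=(366,235),va=(415,278),bulb=(431,300),pentip=(236,355),penend=(317,329),tw1=(228,292),tw2=(246,333))),("side",(362,405,238,292),(212,255,228,270),dict(brown=(328,245),pentip=(377,350),penend=(381,297)))]:
    s=dict(np.load(n+".npz"));P,ok=cloud(s)
    def sel(b,z0,z1):
        q=P[b[2]:b[3],b[0]:b[1]];m=ok[b[2]:b[3],b[0]:b[1]]&(q[...,2]>z0)&(q[...,2]<z1);return q[m]
    q=sel(pp,.083,.095);(c,r)=cv2.minEnclosingCircle(q[:,:2].astype(np.float32));print(n,"pan",c,r,len(q),q[:,2].max())
    q=sel(bb,.064,.08);print("beaker rim pts",len(q))
    if len(q)>5:print(cv2.minEnclosingCircle(q[:,:2].astype(np.float32)))
    q=sel(bb,.012,.06);print("body",len(q), cv2.minEnclosingCircle(q[:,:2].astype(np.float32)) if len(q) else 0)
    # deck
    q=P[ok&(abs(P[...,2]-.044)<.002)&(np.hypot(P[...,0]-c[0],P[...,1]-c[1])<.14)]
    rr=cv2.minAreaRect(q[:,:2].astype(np.float32));print("deck",len(q),rr,cv2.boxPoints(rr).round(3).tolist())
    for k,p in items.items():print(k,ray(s,p,.03 if k in("brown","brass","vc","va","bulb") else .006).round(3))
    im=s["image"]; 
    b=(pp[0]-60,pp[1]+60,pp[2]-25,pp[3]+60);A=cv2.resize(im[b[2]:b[3],b[0]:b[1]],None,fx=3,fy=3,interpolation=2)
    b=(bb[0]-20,bb[1]+20,bb[2]-15,bb[3]+15);B=cv2.resize(im[b[2]:b[3],b[0]:b[1]],None,fx=3,fy=3,interpolation=2)
    h=max(A.shape[0],B.shape[0]);C=[cv2.copyMakeBorder(x,0,h-x.shape[0],0,0,0) for x in(A,B)];cv2.imwrite(f"pics/c_{n}.png",np.hstack(C)[:600,:800,::-1])
E
```

```text
scene pan (0.5310985445976257, -0.1107737347483635) 0.03525976836681366 307 0.09243786741335762
beaker rim pts 341
((0.45456504821777344, -0.38197004795074463), 0.03151409327983856)
body 1505 ((0.49560078978538513, -0.3430154621601105), 0.08693114668130875)
deck 1425 ((0.5135543942451477, -0.11783211678266525), (0.1480480134487152, 0.12123293429613113), 20.569406509399414) [[0.4230000078678131, -0.08699999749660492], [0.4659999907016754, -0.20100000500679016], [0.6039999723434448, -0.14900000393390656], [0.5619999766349792, -0.03500000014901161]]
brown [ 0.555 -0.291  0.03 ]
brass [ 0.62 -0.24  0.03]
vc [ 0.674 -0.27   0.03 ]
va [ 0.597 -0.424  0.03 ]
bulb [ 0.554 -0.478  0.03 ]
pentip [ 0.275 -0.315  0.006]
penend [ 0.4   -0.366  0.006]
tw1 [ 0.385 -0.185  0.006]
tw2 [ 0.322 -0.289  0.006]
side pan (0.5288260579109192, -0.10894579440355301) 0.03381095454096794 319 0.09324983878986781
beaker rim pts 242
((0.4554801881313324, -0.38153666257858276), 0.03166928142309189)
body 776 ((0.49771982431411743, -0.41232892870903015), 0.08129019290208817)
deck 1609 ((0.5090685486793518, -0.11594937741756439), (0.15478643774986267, 0.12228146940469742), 19.838674545288086) [[0.41600000858306885, -0.08500000089406967], [0.4569999873638153, -0.20000000298023224], [0.6029999852180481, -0.1469999998807907], [0.5609999895095825, -0.03200000151991844]]
brown [ 0.553 -0.299  0.03 ]
pentip [ 0.278 -0.32   0.006]
penend [ 0.402 -0.366  0.006]
```

View pics/c_side.png

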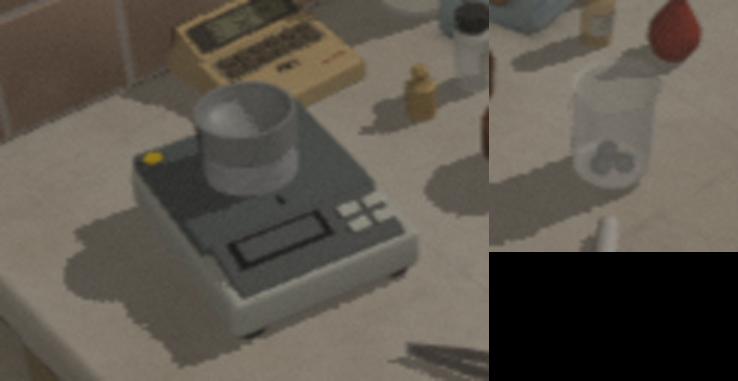

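View pics/c_scene.png

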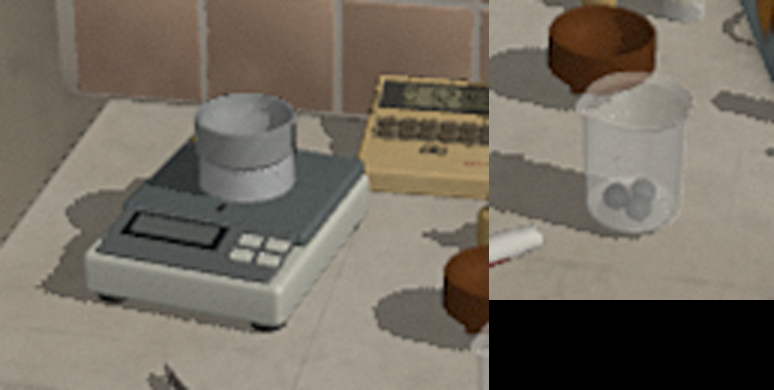

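The clear beaker is at about (0.455, -0.382) and the pan at about (0.530, -0.110). The balance yaw is about 20.5°. The second crop shows the balls at the beaker floor, at about (630,195). I'm moving above the beaker with the jaw line along the balance's x.

Call:
{"api": "carry_out", "payload": {
  "steps": [
    [[-0.382,-0.094,0],-2.05,-1],
    [[-0.382,-0.094,0],-2.05,-1],
    [[-0.382,-0.094,0],-2.05,-1],
    [[-0.382,-0.094,0],-2.05,-1],
    [[-0.382,-0.094,0],-2.05,-1],
    [[-0.382,-0.094,0],-2.05,-1],
    [[-0.382,-0.094,0],-2.05,-1],
    [[-0.382,-0.094,0.05],-2.05,-1],
    [[-0.382,-0.094,0.07],-2.05,-1],
    [[-0.382,-0.094,0.07],-2.05,-1]
  ]
}}

```text
time: 1.35
tool_pos: [0.4545, -0.3807, 0.1016]
ee_rot: [-3.139, -0.006, 1.928]
wrist_force: [0.4, 0.2, 0.3]
width: 0.0944
finger_force: 0.0
```

```bash
python3 - <<'E'
from bench import robot
import cv2,numpy as np
s=robot.snapshot("wrist");print(s["mtx"].tolist(),s["image"].shape,robot.get_obs()["tool_pos"],robot.get_obs()["ee_rot"])
np.savez("w1.npz",**s);cv2.imwrite("pics/w1.png",s["image"][:,:,::-1])
E
```

```text
[[371.64829954431775, 0.0, 320.5783628062071], [0.0, 371.64829954431775, 241.67119363729225], [0.0, 0.0, 1.0]] (480, 640, 3) [ 0.4555355  -0.38155604  0.10385538] [-3.14075876e+00 -2.08111837e-03  1.92852491e+00]
```

View pics/w1.png

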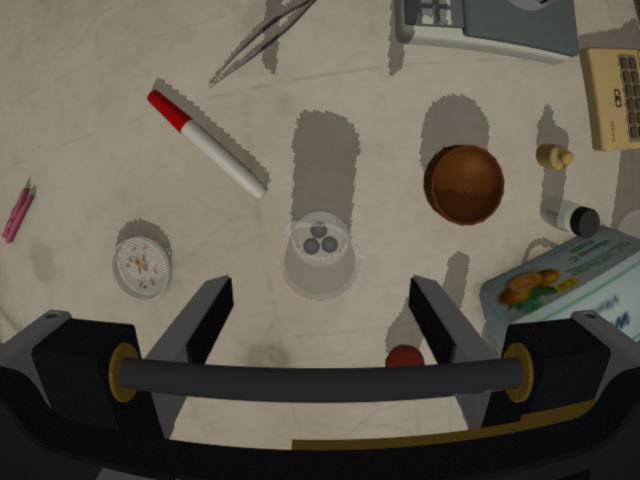

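The beaker's rim is at (320,260) and its balls are at (320,240), centred between the fingers. The brown pan is at (464,184), well clear of them. Next I check the rim centre, descend and grip.

```bash
cat >> h.py <<'E'
def wray(s,p,z):
    K=s["mtx"];a=np.array([p[0]-K[0,2],p[1]-K[1,2]])/K[0,0];t=np.hypot(*a)+1e-12
    d=s["R"].T@np.array([*(a/t*np.sin(t)),np.cos(t)]);c=-s["R"].T@s["t"];return c+d*(z-c[2])/d[2]
E
python3 - <<'E'
from h import *
s=dict(np.load("w1.npz"))
for p,z in [((282,260),.072),((358,260),.072),((320,298),.072),((320,214),0.),((320,241),.01),((397,38),.04),((578,60),.04)]:print(p,wray(s,p,z).round(4))
E
```

```text
(282, 260) [ 0.4294 -0.391   0.072 ]
(358, 260) [ 0.4777 -0.3728  0.072 ]
(320, 298) [ 0.4634 -0.4081  0.072 ]
(320, 214) [ 0.447  -0.3649  0.    ]
(320, 241) [ 0.4544 -0.3847  0.01  ]
(397, 38) [ 0.4506 -0.2128  0.04  ]
(578, 60) [ 0.6031 -0.1483  0.04  ]
```

Call:
{"api": "carry_out", "payload": {
  "steps": [
    [[0,0,0.05],0,-1],
    [[0,0,0.074],0,-1],
    [[0,0,0.074],0,-1],
    [[0,0,0.074],0,-1]
  ]
}}

```text
time: 1.9
tool_pos: [0.4574, -0.3832, 0.0334]
ee_rot: [3.14, 0.004, 1.929]
wrist_force: [0.2, -0.3, 1.0]
width: 0.094
finger_force: 0.0
```

Call:
{"api": "carry_out", "payload": {
  "steps": [
    [[0,0,0],0,1],
    [[0,0,0],0,1],
    [[0,0,0],0,1],
    [[0,0,0],0,1],
    [[0,0,0],0,1],
    [[0,0,0],0,1],
    [[0,0,0],0,1],
    [[0,0,0],0,1]
  ]
}}

```text
time: 2.9
tool_pos: [0.456, -0.3821, 0.0309]
ee_rot: [-3.141, 0.0, 1.929]
wrist_force: [-0.6, -0.0, 0.9]
width: 0.0535
finger_force: 30.0
```

Call:
{"api": "carry_out", "payload": {
  "steps": [
    [[0,0,-0.04],0,1],
    [[0.01,0.01,-0.09],0,1],
    [[0.06,0.05,-0.1],0,1],
    [[0.1,0.085,-0.1],0,1],
    [[0.12,0.105,-0.1],0,1],
    [[0.122,0.105,-0.08],0,1],
    [[0.122,0.105,-0.04],0,1],
    [[0.122,0.105,-0.024],0,1],
    [[0.122,0.105,-0.024],0,1],
    [[0.122,0.105,-0.024],0,1]
  ]
}}

```text
time: 4.15
tool_pos: [0.5126, -0.2316, 0.0563]
ee_rot: [3.14, 0.002, 1.928]
wrist_force: [0.0, -0.3, -1.0]
width: 0.0535
finger_force: 30.0
```

Call:
{"api": "carry_out", "payload": {
  "steps": [
    [[0.01,0,0],0,1],
    [[0.015,0,0],0,1],
    [[0.019,0,-0.003],0,1],
    [[0.023,0,-0.005],0,1],
    [[0.027,0,-0.007],0,1],
    [[0.031,0,-0.008],0,1],
    [[0.035,0,-0.009],0,1],
    [[0.04,0,-0.01],0,1],
    [[0.04,0,-0.01],0,1]
  ]
}}

```text
time: 5.28
tool_pos: [0.4978, -0.1932, 0.0651]
ee_rot: [3.141, 0.0, 1.929]
wrist_force: [0.5, -1.3, 1.2]
width: 0.0533
finger_force: 30.0
```

```bash
python3 - <<'E'
from bench import robot
import cv2,numpy as np
a=robot.snapshot("side")["image"][150:350,130:370];b=robot.snapshot("scene")["image"][110:310,170:410]
cv2.imwrite("pics/t1.png",cv2.resize(np.hstack([a,b]),(800,333),interpolation=2)[:,:,::-1])
E
```

```text
(no output)
```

View pics/t1.png

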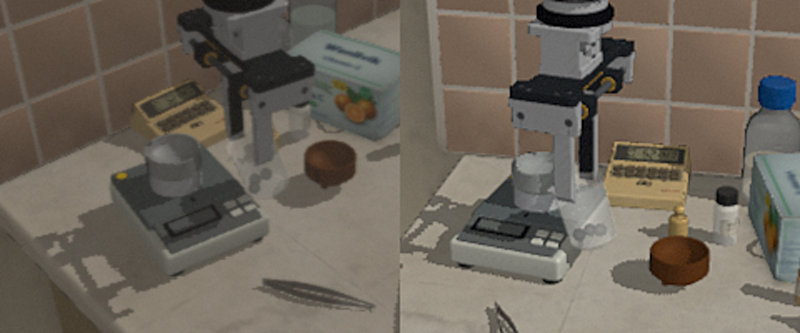

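The beaker now tilts about 35° between the pads, with the balls still at its floor, at (265,180) in the left crop. The force was only about 1.4 N, so I'm continuing.

Call:
{"api": "carry_out", "payload": {
  "steps": [
    [[0.003,0,0.001],0,1],
    [[0.0055,0,0.002],0,1],
    [[0.008,0,0.003],0,1],
    [[0.0105,0,0.0045],0,1],
    [[0.0135,0,0.0065],0,1],
    [[0.0165,0,0.009],0,1],
    [[0.0185,0,0.0105],0,1],
    [[0.0185,0,0.0105],0,1]
  ]
}}

```text
time: 6.38
tool_pos: [0.4907, -0.1759, 0.0538]
ee_rot: [-3.141, -0.001, 1.929]
wrist_force: [-0.1, -1.6, 2.7]
width: 0.0535
finger_force: 30.0
```

```bash
python3 - <<'E'
from bench import robot
import cv2,numpy as np
a=robot.snapshot("side")["image"][190:310,180:310];b=robot.snapshot("scene")["image"][160:280,220:350]
cv2.imwrite("pics/t2.png",cv2.resize(np.hstack([a,b]),(800,369),interpolation=2)[:,:,::-1])
E
```

```text
(no output)
```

View pics/t2.png

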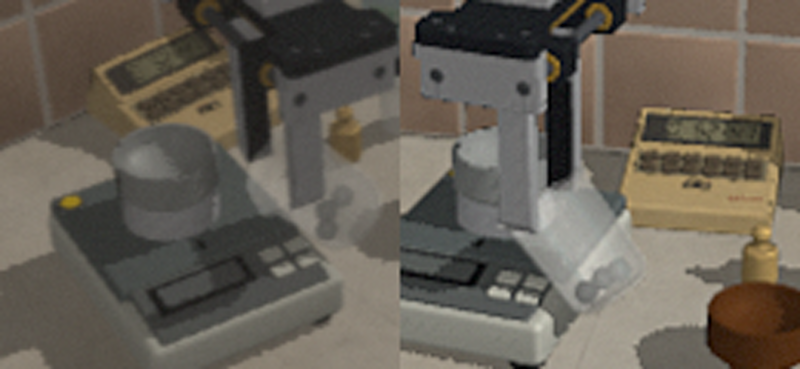

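The tilt is only about 45°, because the housing is lower at the display: the lower wall runs from (575,310) to (515,230) in the right crop. The low pad friction torque makes the rest easy, so I'll finish the tipping on the pan's near rim.

Call:
{"api": "carry_out", "payload": {
  "steps": [
    [[0,0,-0.03],0,1],
    [[0,0,-0.06],0,1],
    [[0,0,-0.085],0,1],
    [[0.003,0.02,-0.085],0,1],
    [[0.008,0.045,-0.085],0,1],
    [[0.015,0.06,-0.08],0,1],
    [[0.015,0.06,-0.065],0,1],
    [[0.015,0.06,-0.058],0,1],
    [[0.015,0.06,-0.058],0,1]
  ]
}}

```text
time: 7.6
tool_pos: [0.5408, -0.1411, 0.1106]
ee_rot: [-3.139, -0.002, 1.928]
wrist_force: [-0.7, -0.2, -1.9]
width: 0.0533
finger_force: 30.0
```

```bash
python3 - <<'E'
from bench import robot
import cv2,numpy as np
print(robot.get_obs()["wrist_force"])
a=robot.snapshot("side")["image"][170:290,180:310];b=robot.snapshot("scene")["image"][140:260,200:330]
cv2.imwrite("pics/t3.png",cv2.resize(np.hstack([a,b]),(800,369),interpolation=2)[:,:,::-1])
E
```

```text
[-0.71893766 -0.23441809 -1.87460412]
```

View pics/t3.png

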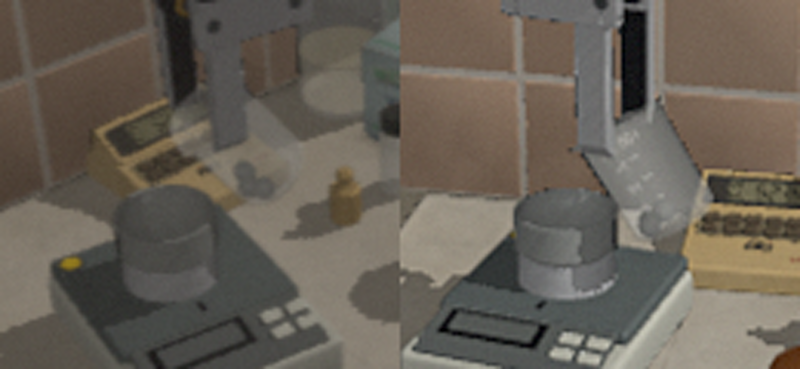

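Call:
{"api": "carry_out", "payload": {
  "steps": [
    [[0.004,0,0.001],0,1],
    [[0.007,0,0.002],0,1],
    [[0.0095,0,0.0035],0,1],
    [[0.012,0,0.005],0,1],
    [[0.0135,0,0.0065],0,1],
    [[0.015,0,0.0085],0,1],
    [[0.0165,0,0.01],0,1],
    [[0.018,0,0.012],0,1],
    [[0.018,0,0.012],0,1]
  ]
}}

```text
time: 8.82
tool_pos: [0.5363, -0.1243, 0.1007]
ee_rot: [3.14, 0.001, 1.929]
wrist_force: [2.0, -1.4, 2.9]
width: 0.0536
finger_force: 30.0
```

```bash
python3 - <<'E'
from bench import robot
from h import *
print(robot.get_obs()["wrist_force"])
s=robot.snapshot("scene");np.savez("s80.npz",**s);P,ok=cloud(s)
# silhouette of beaker in plane (y_b,z): points with x_b in [-30,30] not fingers
o=np.array([.530,-.110]);xb=np.array([.936,.353]);yb=np.array([-.353,.936])
q=P[...,:2]-o;X=q@xb;Y=q@yb;Z=P[...,2]
m=ok&(abs(X)<.024)&(Y>-.12)&(Y<.04)&(Z>.075)&(Z<.17)
H,_,_=np.histogram2d(Z[m],Y[m],bins=[np.arange(.075,.171,.005),np.arange(-.12,.041,.005)])
for i in range(H.shape[0])[::-1]:print("%.3f"%(.075+.005*i),"".join(" .:#"[min(3,int(v))] for v in H[i]))
E
```

```text
[ 1.96282037 -1.38950713  2.90539433]
0.165                    .            
0.160                 #               
0.155                ###              
0.150               #####             
0.145              ######             
0.140             #######             
0.135            ########             
0.130           .####:#.:   .         
0.125          :######.#:#:#::.       
0.120         .#####:# .:####.        
0.115         ###### . ####..         
0.110        ####:# .. ####:          
0.105        ####: . : ###            
0.100        ###..   .##.             
0.095         .::   :##:.             
0.090           #.. :##.#:.     .###. 
0.085            :#::..:##:.    ####: 
0.080             ...  ###  .. .####  
0.075                  #############
```

```bash
python3 - <<'E'
from bench import robot
from h import *
s=dict(np.load("s80.npz"));w=robot.snapshot("wrist")["image"]
a=cv2.resize(s["image"][150:250,205:305],(400,400),interpolation=2);b=cv2.resize(w[60:460,120:520],(400,400))
cv2.imwrite("pics/t4.png",np.hstack([a,b])[:,:,::-1])
K,R,t=s["mtx"],s["R"],s["t"]
for y,z in[(-.0156,.1195),(-.032,.09),(.028,.09)]:
    X=np.array([.530,-.110,z])+y*np.array([-.353,.936,0]);c=K@(R@X+t);print(y,z,((c[:2]/c[2])-[205,150])*4)
E
```

```text
-0.0156 0.1195 [223.73724465 177.08586416]
-0.032 0.09 [257.90132743 240.46065793]
0.028 0.09 [138.87255749 221.54462856]
```

View pics/t4.png

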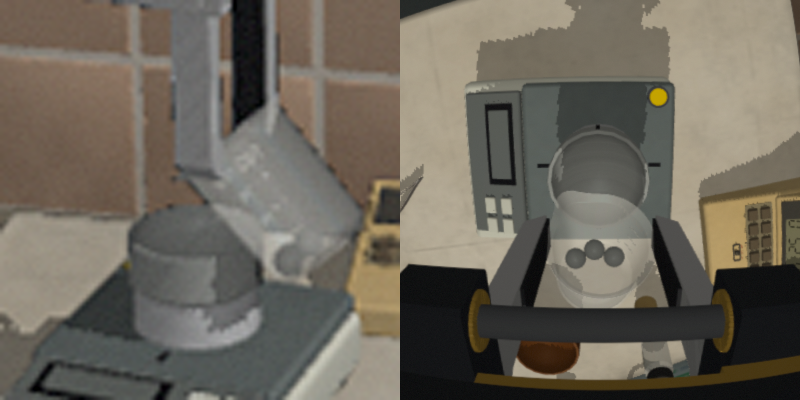

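Left crop: the beaker tilts about 48°, pivoting at its flared mouth at (225,142), because the pads reach the flare. Right crop: the balls are still inside, at (595,255). I'll right the beaker over the housing's left edge, set it down and take a lower grip.

Call:
{"api": "carry_out", "payload": {
  "steps": [
    [[0,0,-0.03],0,1],
    [[0.005,-0.005,-0.055],0,1],
    [[0.03,-0.02,-0.055],0,1],
    [[0.06,-0.035,-0.055],0,1],
    [[0.09,-0.045,-0.055],0,1],
    [[0.115,-0.045,-0.05],0,1],
    [[0.1205,-0.045,-0.02],0,1],
    [[0.1205,-0.045,0.01],0,1],
    [[0.1205,-0.045,0.028],0,1],
    [[0.1205,-0.045,0.028],0,1]
  ]
}}

```text
time: 10.18
tool_pos: [0.4486, -0.0262, 0.0694]
ee_rot: [-3.136, -0.005, 1.929]
wrist_force: [-0.8, -0.3, -0.9]
width: 0.0536
finger_force: 30.0
```

```bash
cat >> h.py <<'E'
def prof(s,xc,y0,y1,z0,z1,hw=.024):
    P,ok=cloud(s);q=P[...,:2]-np.array([.530,-.110]);X=q@[.936,.353]-xc;Y=q@[-.353,.936];Z=P[...,2]
    m=ok&(abs(X)<hw)&(Y>y0)&(Y<y1)&(Z>z0)&(Z<z1)
    H,_,_=np.histogram2d(Z[m],Y[m],bins=[np.arange(z0,z1+.001,.005),np.arange(y0,y1+.001,.005)])
    for i in range(H.shape[0])[::-1]:print("%.3f|"%(z0+.005*i)+"".join(" .:#"[min(3,int(v))] for v in H[i]))
E
python3 - <<'E'
from bench import robot
from h import *
for n in("scene","side"):prof(robot.snapshot(n),-.045,.02,.16,.0,.15)
E
```

```text
0.145|                            
0.140|                            
0.135|                .           
0.130|               .            
0.125|            #.  .           
0.120|           ####             
0.115|          :#####            
0.110|          #####: .          
0.105|         ####:#: .          
0.100|        #####..    .        
0.095|       .###:# .:.:. :       
0.090|#.     ####.   ..#:#:       
0.085|#     #### :    .##.        
0.080|#    #####.     :.          
0.075|.    ###..      #:          
0.070|#   :###      :##           
0.065|.    ##:      ::            
0.060|     :#.     .#             
0.055|.      ..   ..              
0.050|.           .               
0.045|#######.   :.               
0.040|########                    
0.035|                            
0.030|        .                   
0.025|                            
0.020|                            
0.015|                            
0.010|                            
0.005|                            
0.000|            .#############: 
0.145|                            
0.140|         
[... 299 characters left out ...]

0.095|       .####. . ######      
0.090|#      #####  . #####:      
0.085|#:    ####.     ####        
0.080|##   :###:     ####         
0.075|#    ####. .  .###          
0.070|##   ##:     .###           
0.065|      ..    .###            
0.060|#            :#.            
0.055|#           ###             
0.050|#          :#:.             
0.045|#######.    :               
0.040|#########                   
0.035|      :##                   
0.030|       .##                  
0.025|        :#                  
0.020|        ##                  
0.015|        ##                  
0.010|        ##                  
0.005|                            
0.000|        ###################.
```

The beaker is at about 32° with its bottom centre at y_b ≈ 0.06. Next I press the low half of the bottom on the deck edge while moving inward.

Call:
{"api": "carry_out", "payload": {
  "steps": [
    [[-0.006,0,0],0,1],
    [[-0.006,0,0.008],0,1],
    [[-0.006,0,0.012],0,1],
    [[-0.01,0,0.012],0,1],
    [[-0.015,0,0.011],0,1],
    [[-0.02,0,0.01],0,1],
    [[-0.025,0,0.01],0,1],
    [[-0.029,0,0.01],0,1],
    [[-0.029,0,0.01],0,1]
  ]
}}

```text
time: 11.4
tool_pos: [0.4661, -0.0544, 0.0716]
ee_rot: [3.13, 0.005, 1.929]
wrist_force: [-7.7, 4.3, 31.5]
width: 0.053
finger_force: 30.1
```

```bash
python3 - <<'E'
from bench import robot
from h import *
prof(robot.snapshot("side"),-.045,-.0,.13,.03,.15)
E
```

```text
0.145|                .         
0.140|                          
0.135|                          
0.130|                          
0.125|                          
0.120|         ###    :         
0.115|         ###              
0.110|         ###.   ##:.      
0.105|        :###.   #####     
0.100|        :###:.: ####      
0.095|        ###########       
0.090|##::#.  ###########.      
0.085|#####. :####:######       
0.080|#####. #####:#####.       
0.075|#####. ####:######        
0.070|#####:####. .#####        
0.065|:#: : ####.. ####         
0.060|####: .##..::####         
0.055|#####   ..   ####         
0.050|####.     ...###.         
0.045|###########  . #          
0.040|############.             
0.035|           ##             
0.030|           ###
```

Call:
{"api": "carry_out", "payload": {
  "steps": [
    [[0,0,-0.04],0,1],
    [[0,0,-0.09],0,1],
    [[-0.05,-0.03,-0.09],0,1],
    [[-0.1,-0.045,-0.09],0,1],
    [[-0.15,-0.045,-0.09],0,1],
    [[-0.187,-0.045,-0.08],0,1],
    [[-0.187,-0.045,-0.04],0,1],
    [[-0.187,-0.045,0],0,1],
    [[-0.187,-0.045,0.022],0,1],
    [[-0.187,-0.045,0.03],0,1]
  ]
}}

```text
time: 12.7
tool_pos: [0.4836, -0.2447, 0.0303]
ee_rot: [-3.139, -0.003, 1.928]
wrist_force: [-4.2, 0.7, 13.6]
width: 0.0535
finger_force: 30.1
```

Call:
{"api": "carry_out", "payload": {
  "steps": [
    [[0,0,0.002],0,1],
    [[0,0,0.003],0,1],
    [[0,0,0.003],0,1]
  ]
}}

```text
time: 13.08
tool_pos: [0.4857, -0.2457, 0.0306]
ee_rot: [3.14, 0.002, 1.929]
wrist_force: [-0.1, 0.2, 1.6]
width: 0.053
finger_force: 30.0
```

```bash
python3 - <<'E'
from bench import robot
from h import *
print(robot.get_obs()["wrist_force"])
for n in("scene","side"):prof(robot.snapshot(n),-.09,-.17,-.05,0,.10)
E
```

```text
[-0.13924212  0.21301611  1.56947299]
0.095|                        
0.090|          .             
0.085|                        
0.080|      ##                
0.075|     .####              
0.070|     ##### .            
0.065|     #####.... ##:      
0.060|     ######:#. ##       
0.055|    #####.#:###.        
0.050|    #####..####         
0.045|   .###:: .:##:        #
0.040|::#####:.   ##.       ##
0.035|#######    .##       ###
0.030|######     ##.      :###
0.025|######     :#.      ####
0.020|######    .:#       ####
0.015|.:###.     :.       ####
0.010|.  ##.     #        ####
0.005|     .     .         #.#
0.000|########################
0.095|                        
0.090|                        
0.085|                        
0.080|                        
0.075|       :#.              
0.070|       .#:   :.:        
0.065|      ####  :####:      
0.060|     .###:. #####       
0.055|     .##########.       
0.050|     #####..####.       
0.045|    .#.#:#######       #
0.040|:#. .:#.#######       .#
0.035|##: #:..#######      ###
0.030|##  ## .. # ###      ###
0.025|## ::.     ###.      :##
0.020|#.  :      ###       #:#
0.015|:   .     .###       :##
0.010|.         .###       .##
0.005|          :##         ..
0.000|#######:################
```

The beaker still leans about 20°, and its foot is near the brown pan. I'm shifting it to a clearer spot before releasing.

Call:
{"api": "carry_out", "payload": {
  "steps": [
    [[0,0,-0.01],0,1],
    [[0.01,-0.02,-0.012],0,1],
    [[0.02,-0.035,-0.012],0,1],
    [[0.02,-0.035,-0.005],0,1],
    [[0.02,-0.035,-0.001],0,1],
    [[0.02,-0.035,-0.001],0,1],
    [[0.02,-0.035,-0.001],0,-0.4],
    [[0.02,-0.035,-0.001],0,-1],
    [[0.02,-0.035,-0.001],0,-1],
    [[0.02,-0.035,-0.001],0,-1]
  ]
}}

```text
time: 14.42
tool_pos: [0.4452, -0.2387, 0.0302]
ee_rot: [3.141, -0.0, 1.929]
wrist_force: [-0.0, 0.1, -0.1]
width: 0.0899
finger_force: 0.0
```

```bash
python3 - <<'E'
from bench import robot
from h import *
print(robot.get_obs()["width"])
for n in("scene","side"):
    s=robot.snapshot(n);prof(s,-.125,-.18,-.06,0,.09)
    P,ok=cloud(s);q=P[...,:2]-np.array([.530,-.110]);X=q@[.936,.353];Y=q@[-.353,.936];Z=P[...,2]
    m=ok&(abs(X+.125)<.04)&(abs(Y+.125)<.06)&(Z>.06)&(Z<.075);print(n,np.percentile(X[m],[3,50,97]).round(3),np.percentile(Y[m],[3,50,97]).round(3))
E
```

```text
0.0899003913393511
0.085|                        
0.080|                        
0.075|                        
0.070|       #####:######     
0.065|       .###########     
0.060|       .###########     
0.055|       .###########     
0.050|       .##########.     
0.045|        #: #######      
0.040|       .##  :#####      
0.035|        ##       :.     
0.030|        ##       #.     
0.025|        ##       :      
0.020|        #:       ..     
0.015|        #:       .     #
0.010|       :##       :     #
0.005|        ##       :     :
0.000|###########.    ..######
scene [-0.16  -0.126 -0.105] [-0.139 -0.113 -0.088]
0.085|                        
0.080|                        
0.075|                        
0.070|       ##  :########    
0.065|        ## .####:##     
0.060|        #  :#######     
0.055|        #  .#####:#.    
0.050|        #  :#### :#.    
0.045|        #  .###: ##     
0.040|        :  :###. ##.    
0.035|           .###  ##     
0.030|            #:   ##    :
0.025|                 ##    .
0.020|                 ##    :
0.015|                 :#    :
0.010|                 ##    .
0.005|                .#:    .
0.000|#########:     :########
side [-0.158 -0.129 -0.105] [-0.14  -0.111 -0.085]
```

The beaker stands upright at x_b -0.125, y_b -0.115. I'm regripping it lower, below the flare.

Call:
{"api": "carry_out", "payload": {
  "steps": [
    [[-0.024,0,0],0,-1],
    [[-0.024,0,0.008],0,-1],
    [[-0.024,0,0.008],0,-1],
    [[-0.024,0,0.008],0,1],
    [[-0.024,0,0.008],0,1],
    [[-0.024,0,0.008],0,1],
    [[-0.024,0,0.008],0,1],
    [[-0.024,0,0.008],0,1],
    [[-0.024,0,0.008],0,1],
    [[-0.024,0,0.008],0,1]
  ]
}}

```text
time: 15.78
tool_pos: [0.4536, -0.2613, 0.0224]
ee_rot: [3.142, 0.0, 1.929]
wrist_force: [-0.4, -1.6, 0.7]
width: 0.0536
finger_force: 29.6
```

Call:
{"api": "carry_out", "payload": {
  "steps": [
    [[0,0,-0.03],0,1],
    [[0,0.03,-0.045],0,1],
    [[0.005,0.07,-0.045],0,1],
    [[0.0085,0.07,-0.033],0,1],
    [[0.0235,0.07,-0.033],0,1],
    [[0.029,0.07,-0.037],0,1],
    [[0.0355,0.07,-0.04],0,1],
    [[0.042,0.07,-0.0415],0,1],
    [[0.049,0.07,-0.0425],0,1],
    [[0.049,0.07,-0.0425],0,1]
  ]
}}

```text
time: 17.02
tool_pos: [0.5022, -0.1913, 0.0663]
ee_rot: [3.141, 0.002, 1.929]
wrist_force: [-2.1, -2.7, 5.3]
width: 0.0536
finger_force: 30.0
```

```bash
python3 - <<'E'
from bench import robot
from h import *
for n in("scene","side"):prof(robot.snapshot(n),-.055,-.13,-.0,.02,.15)
E
```

```text
0.145|                          
0.140|                          
0.135|                          
0.130|                          
0.125|                          
0.120|       ####.              
0.115|       ####:   ..         
0.110|       ##### : :####      
0.105|       ####.:# .###:      
0.100|       ####...#.##.       
0.095|      .####     ##.       
0.090|      #####. .:##:       :
0.085|      ####   .:##.      :#
0.080|      ###.:   .##      ..#
0.075|      ###     :#:       :#
0.070|     :###.    ###        #
0.065|     ###     .#:        :.
0.060|     ###:     :#          
0.055|     ##.      #.        . 
0.050|      .##     #.         .
0.045|             .:###########
0.040|              ############
0.035|            .###.    .:   
0.030|            ###.          
0.025|            ##            
0.020|            ##            
0.145|                          
0.140|                          
0.135|                          
0.130|                          
0.125|                          
0.120|         .                
0.115|          #.   :#...      
0.110|         .## ..#####      
0.105|         :##::#####       
0.100|        : ##::#####       
0.095|       .#:##:#####:       
0.090|        :###:#####       :
0.085|       #:#########      .#
0.080|       :: : # ####      .#
0.075|      .##     :###      ##
0.070|       #.    ..##       ..
0.065|      ::.     ###        .
0.060|       .     .###         
0.055|              ##:        .
0.050|             .:#:         
0.045|              ############
0.040|              ############
0.035|             ##. .   ..   
0.030|             #            
0.025|                          
0.020|
```

Call:
{"api": "carry_out", "payload": {
  "steps": [
    [[-0.034,0,-0.002],0,1],
    [[-0.034,0,0.0125],0,1],
    [[-0.025,0,0.0125],0,1],
    [[-0.019,0,0.0115],0,1],
    [[-0.013,0,0.0095],0,1],
    [[-0.007,0,0.0085],0,1],
    [[-0.001,0,0.0085],0,1],
    [[0.005,0,0.0085],0,1],
    [[0.011,0,0.0085],0,1],
    [[0.011,0,0.0085],0,1]
  ]
}}

```text
time: 18.38
tool_pos: [0.4982, -0.1809, 0.0573]
ee_rot: [3.141, 0.002, 1.929]
wrist_force: [-1.6, -4.3, 3.2]
width: 0.0536
finger_force: 30.3
```

```bash
python3 - <<'E'
from bench import robot
from h import *
for n in("scene","side"):prof(robot.snapshot(n),-.055,-.13,-.0,.02,.13)
E
```

```text
0.125|            .             
0.120|          :#              
0.115|          ###.            
0.110|          ####            
0.105|         #####            
0.100|        ####### . .       
0.095|        #####:  : #:.     
0.090|       ####.#.  . :##... #
0.085|      .####:.   . :.:. .#:
0.080|      ####: ...#::     .:#
0.075|     ####:   . :::.     .#
0.070|     ####.    ###.      :#
0.065|    ####     .:#        ..
0.060|    ###..   .#:.          
0.055|    .#:.    .#:.        .:
0.050|      ..    .:.           
0.045|        ..  ..############
0.040|           :: ############
0.035|            .##. .  . :   
0.030|            ###:          
0.025|            ##            
0.020|            ##            
0.125|                          
0.120|                          
0.115|            #             
0.110|            #.            
0.105|          . ##.:          
0.100|         ##.##..::#       
0.095|        :#####  ####.     
0.090|        ####.#.#######   :
0.085|       ###.::#######.   ##
0.080|      :### .#######.     #
0.075|      .##   #######      #
0.070|     ###:   :#####.     #:
0.065|    .:#:    .####.        
0.060|      :     .:###         
0.055|           ..###         .
0.050|            ###:         .
0.045|            ##############
0.040|            ##############
0.035|             ##  .        
0.030|             :            
0.025|                          
0.020|
```

The pivot is at the flare again: the mouth centre stays over the TCP. So a grip at the rim with just the fingertips is best. I'm setting the beaker down and dragging it slightly so it rights itself.

Call:
{"api": "carry_out", "payload": {
  "steps": [
    [[0,0,-0.01],0,1],
    [[-0.02,-0.02,-0.02],0,1],
    [[-0.04,-0.065,-0.01],0,1],
    [[-0.04,-0.065,0.015],0,1],
    [[-0.04,-0.065,0.028],0,1],
    [[-0.043,-0.065,0.033],0,1],
    [[-0.053,-0.065,0.033],0,1],
    [[-0.063,-0.065,0.033],0,1],
    [[-0.073,-0.065,0.034],0,1],
    [[-0.075,-0.065,0.034],0,1]
  ]
}}

```text
time: 19.73
tool_pos: [0.464, -0.2745, 0.0226]
ee_rot: [3.141, 0.001, 1.928]
wrist_force: [-0.9, 0.3, -1.0]
width: 0.0535
finger_force: 30.0
```

```bash
python3 - <<'E'
from bench import robot
from h import *
print(robot.get_obs()["wrist_force"])
for n in("scene",):prof(robot.snapshot(n),-.12,-.20,-.06,0,.1)
E
```

```text
[-0.88280196  0.30550795 -1.00348398]
0.095|             .              
0.090|                            
0.085|         ##...              
0.080|         ###.               
0.075|        :####               
0.070|        #####               
0.065|       ####:. ....          
0.060|       ####:.:.. ##:        
0.055|      #####:  .: ####       
0.050|     .####..     :#         
0.045|     ####.  :.##..          
0.040|    :####. . :##:.          
0.035|    #### .   ##::          #
0.030|   ####.     ##:          :#
0.025|   ####     ##..          ##
0.020|    ##.     :#            :#
0.015|     :.    :..            ##
0.010|       . . :.             .#
0.005|          . .              #
0.000|############################
```

Call:
{"api": "carry_out", "payload": {
  "steps": [
    [[0,0,-0.008],0,1],
    [[0.035,0,-0.008],0,1],
    [[0.035,0,0.004],0,1],
    [[0.033,0,0.009],0,1],
    [[0.025,0,0.009],0,1],
    [[0.015,0,0.007],0,1],
    [[0.005,0,0.005],0,1],
    [[0,0,0.003],0,1],
    [[0,0,0.002],0,1],
    [[0,0,0.002],0,1]
  ]
}}

```text
time: 21.02
tool_pos: [0.4636, -0.2738, 0.0202]
ee_rot: [3.142, 0.001, 1.929]
wrist_force: [1.1, -0.4, 1.1]
width: 0.0535
finger_force: 29.9
```

```bash
python3 - <<'E'
from bench import robot
from h import *
print(robot.get_obs()["wrist_force"])
for n in("scene",):prof(robot.snapshot(n),-.12,-.20,-.06,0,.1)
E
```

```text
[ 1.08072612 -0.35903998  1.14903356]
0.095|                            
0.090|                            
0.085|                            
0.080|                            
0.075|         ####               
0.070|         ###:    .#:#       
0.065|         #### :. ####:      
0.060|        ######:. ###        
0.055|        ######:. ##:        
0.050|        ####  :. ##.        
0.045|        ####: . ##:.        
0.040|        ###:.  :#:#         
0.035|        ###: : .###        .
0.030|        ###     ###       :#
0.025|        ###     ##        :#
0.020|       ####.  ..##        ##
0.015|       ###.     #:        ##
0.010|       :##     :#:        .#
0.005|        .:#:   .#          #
0.000|############################
```

Call:
{"api": "carry_out", "payload": {
  "steps": [
    [[0,0,0],0,0],
    [[0,0,0],0,-0.6],
    [[0,0,0],0,-0.6],
    [[0,0,-0.02],0,-0.6],
    [[0,0,-0.0385],0,-0.6],
    [[0,0,-0.0385],0,-0.6],
    [[0,0,-0.0385],0,-0.6]
  ]
}}

```text
time: 21.95
tool_pos: [0.4633, -0.2734, 0.0585]
ee_rot: [-3.141, -0.0, 1.929]
wrist_force: [-0.4, 0.3, -0.8]
width: 0.0755
finger_force: 0.0
```

```bash
python3 - <<'E'
from bench import robot
from h import *
o=robot.get_obs();print(o["width"]);q=o["tool_pos"][:2]-[.53,-.11];print(q@[.936,.353],q@[-.353,.936],o["tool_pos"])
for n in("scene","side"):
    s=robot.snapshot(n)
    prof(s,-.12,-.18,-.06,0,.09)
    P,ok=cloud(s);q=P[...,:2]-np.array([.530,-.110]);X=q@[.936,.353];Y=q@[-.353,.936];Z=P[...,2]
    m=ok&(abs(X+.12)<.035)&(abs(Y+.125)<.06)&(Z>.04)&(Z<.058);print(n,np.percentile(Y[m],[3,50,97]).round(3))
E
```

```text
0.0754767325905732
-0.12010451788192206 -0.12936252989653274 [ 0.46329417 -0.27336505  0.05849635]
0.085|                        
0.080|                        
0.075|                        
0.070|   ######### :##        
0.065|   #########:##.        
0.060|   #########:##         
0.055|   ###########:         
0.050|   ###########:         
0.045|   ###.#######:         
0.040|   ### .:#####          
0.035|   ##:      :#         #
0.030|   ###      :#        .#
0.025|   ###      .#        :#
0.020|   ##::     :#        .#
0.015|   ###      ##.       ##
0.010|   ###      .:        .#
0.005|   ###      ::         #
0.000|#######    .############
scene [-0.161 -0.136 -0.112]
0.085|                        
0.080|                        
0.075|                        
0.070|    :###########        
0.065|     ####.#####         
0.060|    :#######.##         
0.055|   .#######:###         
0.050|   .###########         
0.045|   :#######:###         
0.040|   .######:.###         
0.035|    ######. ###        :
0.030|     ##:    ###        #
0.025|     .      ###        :
0.020|            ###        #
0.015|            ###        .
0.010|            ###        :
0.005|     .      ###    .   .
0.000|#####:     :############
side [-0.159 -0.132 -0.107]
```

Call:
{"api": "carry_out", "payload": {
  "steps": [
    [[-0.007,0,0],0,-0.6],
    [[-0.007,0,0],0,1],
    [[-0.007,0,0],0,1],
    [[-0.007,0,0],0,1],
    [[-0.007,0,0],0,1],
    [[-0.007,0,0],0,1],
    [[-0.007,0,0],0,1],
    [[-0.007,0,0],0,1]
  ]
}}

```text
time: 23.05
tool_pos: [0.466, -0.2801, 0.0588]
ee_rot: [3.141, 0.0, 1.929]
wrist_force: [0.6, 0.1, -0.2]
width: 0.0086
finger_force: 0.0
```

Call:
{"api": "carry_out", "payload": {
  "steps": [
    [[0,0,-0.02],0,1],
    [[0,0.01,-0.05],0,1],
    [[0.01,0.05,-0.065],0,1],
    [[0.03,0.09,-0.065],0,1],
    [[0.05,0.115,-0.065],0,1],
    [[0.0645,0.12,-0.065],0,1],
    [[0.0645,0.12,-0.065],0,1]
  ]
}}

```text
time: 23.92
tool_pos: [0.5552, -0.1771, 0.1238]
ee_rot: [-3.141, 0.0, 1.93]
wrist_force: [-0.9, 0.4, 0.4]
width: 0.0003
finger_force: 0.0
```

```bash
python3 - <<'E'
from bench import robot
from h import *
o=robot.get_obs();q=o["tool_pos"][:2]-[.53,-.11];print(q@[.936,.353],q@[-.353,.936],o["tool_pos"],o["width"],o["wrist_force"])
prof(robot.snapshot("scene"),0,-.12,.04,.04,.16)
E
```

```text
-6.936072017198101e-05 -0.07168898637431474 [ 0.55522351 -0.17707809  0.12377324] 0.0003247819035410382 [-0.92154707  0.42158428  0.43407228]
0.155|       ####.                    
0.150|                                
0.145|                                
0.140|                                
0.135|                                
0.130|                                
0.125|                                
0.120|                                
0.115|                                
0.110|                                
0.105|                                
0.100|                                
0.095|                                
0.090|                 :##.    . .:## 
0.085|                 ####:    .#### 
0.080|                 #####:  :####  
0.075|                 #############  
0.070|                 ###..######:.  
0.065|                 :##:        .  
0.060|                  #### :   ##   
0.055|                 :###.  .  #:   
0.050|                 .####    .::   
0.045|           .#########.    .#:###
0.040|           #########:     ..####
```

The grip slipped off the rim. I'll check where the beaker is.

```bash
python3 - <<'E'
from bench import robot
from h import *
for n in("scene","side"):
    s=robot.snapshot(n);np.savez("x_"+n,**s);prof(s,-.12,-.20,-.06,0,.09,.03)
    P,ok=cloud(s);q=P[...,:2]-np.array([.530,-.110]);X=q@[.936,.353];Y=q@[-.353,.936];Z=P[...,2]
    m=ok&(abs(X+.12)<.045)&(abs(Y+.135)<.06)&(Z>.062)&(Z<.08);print(n,m.sum(),cv2.minEnclosingCircle(np.stack([X[m],Y[m]],1).astype(np.float32)),np.percentile(X[m],[2,98]),np.percentile(Y[m],[2,98]))
a,b=[np.load(f"x_{n}.npz")["image"] for n in("side","scene")]
cv2.imwrite("pics/t5.png",cv2.resize(np.hstack([a[200:350,240:390],b[200:350,230:380]]),(800,400),interpolation=2)[:,:,::-1])
E
```

```text
0.085|                            
0.080|                            
0.075|                            
0.070|       #############        
0.065|       ############:        
0.060|       ############         
0.055|       ###########:         
0.050|       ###########:         
0.045|       ###########.         
0.040|       ###########          
0.035|       ###########         #
0.030|       ##### #####        :#
0.025|       ######::###        ##
0.020|       ##### #####        ##
0.015|       ####::#####        ##
0.010|       ##########.        .#
0.005|       #########:.         #
0.000|############################
scene 386 ((-0.12524761259555817, -0.13328345119953156), 0.031538303941488266) [-0.15228655 -0.09743468] [-0.16139868 -0.10485958]
0.085|                            
0.080|                            
0.075|                            
0.070|       #############        
0.065|       .###########         
0.060|       .###########         
0.055|       :###########         
0.050|       ############         
0.045|       :###########         
0.040|       .####:######         
0.035|        ###########        #
0.030|        .###.:#####        #
0.025|         .#:  #####        :
0.020|         :::::#####        #
0.015|         ::#..#####        .
0.010|         ::# ######        #
0.005|#         .: ..####    .   .
0.000|############################
side 296 ((-0.12196671217679977, -0.1319376677274704), 0.03235529363155365) [-0.15200014 -0.09783347] [-0.16184389 -0.10568919]
```

The beaker stands undisturbed at x_b -0.124, y_b -0.134. I'm going back to grip slightly deeper, with the TCP at 0.050.

Call:
{"api": "carry_out", "payload": {
  "steps": [
    [[-0.02,-0.04,-0.01],0,-0.8],
    [[-0.04,-0.08,-0.01],0,-0.8],
    [[-0.063,-0.124,-0.01],0,-0.8],
    [[-0.063,-0.124,-0.01],0,-0.8],
    [[-0.063,-0.124,-0.01],0,-0.8],
    [[-0.063,-0.124,0.01],0,-0.8],
    [[-0.063,-0.124,0.04],0,-0.8],
    [[-0.063,-0.124,0.065],0,-0.8],
    [[-0.063,-0.124,0.0735],0,-0.8],
    [[-0.063,-0.124,0.0735],0,-0.8]
  ]
}}

```text
time: 25.32
tool_pos: [0.462, -0.2794, 0.0501]
ee_rot: [-3.141, -0.001, 1.93]
wrist_force: [0.1, 0.1, 0.6]
width: 0.0847
finger_force: 0.0
```

Call:
{"api": "carry_out", "payload": {
  "steps": [
    [[0,0,0],0,1],
    [[0,0,0],0,1],
    [[0,0,0],0,1],
    [[0,0,0],0,1],
    [[0,0,0],0,1],
    [[0,0,0],0,1]
  ]
}}

```text
time: 26.08
tool_pos: [0.4616, -0.2801, 0.0503]
ee_rot: [3.142, -0.0, 1.929]
wrist_force: [-0.2, 0.6, 0.1]
width: 0.0283
finger_force: 0.0
```

```bash
python3 - <<'E'
from bench import robot
from h import *
o=robot.get_obs();print(o["width"],o["wrist_force"])
for n in("scene","side"):
    s=robot.snapshot(n)
    P,ok=cloud(s);q=P[...,:2]-np.array([.530,-.110]);X=q@[.936,.353];Y=q@[-.353,.936];Z=P[...,2]
    m=ok&(abs(Y+.134)<.03)&(abs(X+.124)<.06)&(Z<.14)&(Z>-.0)
    H,_,_=np.histogram2d(Z[m],X[m],bins=[np.arange(0,.141,.005),np.arange(-.185,-.06,.005)])
    for i in range(H.shape[0])[::-1]:print("%.3f|"%(.005*i)+"".join(" .:#"[min(3,int(v))] for v in H[i]))
    prof(s,-.124,-.2,-.07,0,.09,.03)
E
```

```text
0.02831147592701309 [-0.24593981  0.57679081  0.07911966]
0.135|      ###     .##.      
0.130|      ###.    :##.      
0.125|      ###.    ###.      
0.120|      ###.    ###       
0.115|      ##:.    .#:.      
0.110|      ###.    ##.#      
0.105|      ###.     ##:      
0.100|      ##:.    ###:      
0.095|      ###:    ##:.      
0.090|      ###.    ##:#      
0.085|       ##:    .#:.      
0.080|        ##    ##.       
0.075|                        
0.070|      ############.     
0.065|      ############.     
0.060|      ############      
0.055|      ############      
0.050|      ############      
0.045|      ######. ####      
0.040|      #####:#  :##   :#:
0.035|      #####::        #.#
0.030|      ######:.       ###
0.025|      ######:        ###
0.020|      ######.:       ##:
0.015|      #####:#:       . .
0.010|      #####: :          
0.005|      ######            
0.000|##############.#########
0.085|          ####:           
0.080|          ###::           
0.075|                          
0.070|       ########:.###      
0.065|       #########:##:      
0.060|   
[... 1181 characters left out ...]
..:.         
0.010|      #######:          
0.005|      ####.:.           
0.000|########################
0.085|           ####.          
0.080|           :##:           
0.075|        .          .      
0.070|       ##:##########      
0.065|       ##:#########       
0.060|       :#:#########       
0.055|       .###########       
0.050|       ############       
0.045|       .###########       
0.040|        ###########       
0.035|        ###########       
0.030|         ##########       
0.025|         .#:#######       
0.020|         .##:######       
0.015|          :########       
0.010|         #:########       
0.005|          .:.######       
0.000|##########################
```

The depth profile shows the fingertips at about z=0.080 with the reported TCP at 0.050, so the real tips sit about 29 mm above it. My first grip was therefore already a rim grip. I'm taking it again with the reported TCP at about 0.029.

Call:
{"api": "carry_out", "payload": {
  "steps": [
    [[0,0,0],0,-0.8],
    [[0,0,0],0,-0.8],
    [[0,0,0],0,-0.8],
    [[0,0,0],0,-0.8],
    [[0,0,0],0,-0.8],
    [[0,0,0.012],0,-0.8],
    [[0,0,0.021],0,-0.8],
    [[0,0,0.021],0,-0.8]
  ]
}}

```text
time: 27.18
tool_pos: [0.4607, -0.2793, 0.0275]
ee_rot: [-3.14, -0.003, 1.929]
wrist_force: [-0.3, 0.2, 0.2]
width: 0.0845
finger_force: 0.0
```

Call:
{"api": "carry_out", "payload": {
  "steps": [
    [[0,0,0],0,1],
    [[0,0,0],0,1],
    [[0,0,0],0,1],
    [[0,0,0],0,1],
    [[0,0,0],0,1],
    [[0,0,0],0,1]
  ]
}}

```text
time: 27.92
tool_pos: [0.4618, -0.2803, 0.0296]
ee_rot: [3.141, 0.001, 1.929]
wrist_force: [-1.0, -0.2, 1.1]
width: 0.0533
finger_force: 30.0
```

Call:
{"api": "carry_out", "payload": {
  "steps": [
    [[0,0,-0.03],0,1],
    [[0.005,0.03,-0.065],0,1],
    [[0.02,0.075,-0.069],0,1],
    [[0.045,0.11,-0.069],0,1],
    [[0.063,0.124,-0.069],0,1],
    [[0.077,0.124,-0.069],0,1],
    [[0.085,0.124,-0.071],0,1],
    [[0.094,0.124,-0.074],0,1],
    [[0.102,0.124,-0.074],0,1],
    [[0.11,0.124,-0.072],0,1]
  ]
}}

```text
time: 29.18
tool_pos: [0.5395, -0.134, 0.1024]
ee_rot: [3.14, 0.002, 1.928]
wrist_force: [0.8, -2.4, 4.1]
width: 0.0534
finger_force: 30.0
```

```bash
python3 - <<'E'
from bench import robot
from h import *
o=robot.get_obs();q=o["tool_pos"][:2]-[.53,-.11];print(q@[.936,.353],q@[-.353,.936],o["tool_pos"],o["width"],o["wrist_force"])
prof(robot.snapshot("scene"),0,-.12,.04,.04,.17)
E
```

```text
0.00040873383317628837 -0.025840311519915896 [ 0.53949751 -0.13402531  0.1023573 ] 0.05339507105688099 [ 0.75914486 -2.36073574  4.09781704]
0.165|                                
0.160|              #                 
0.155|             .##                
0.150|             ####               
0.145|            #####               
0.140|            #####.              
0.135|           ###### .#            
0.130|          ######.  .. .         
0.125|         .####### ##::#.#       
0.120|         #######.#####          
0.115|        :######.#####.          
0.110|       .######..###:            
0.105|       #####..#.##:::           
0.100|       #####. ::##:.            
0.095|       ###### ###::             
0.090|        ###:. ###.#:       :### 
0.085|          ######..###     .#### 
0.080|            .#::..##:. .::####. 
0.075|                 #############  
0.070|                 ###: #######   
0.065|                  ###       ... 
0.060|                  #### . . .:   
0.055|                 .###:   . #:   
0.050|                  ###.     ::   
0.045|            #########:     :####
0.040|           ##########      .####
```

Call:
{"api": "carry_out", "payload": {
  "steps": [
    [[0.004,0,0.003],0,1],
    [[0.009,0,0.006],0,1],
    [[0.013,0,0.01],0,1],
    [[0.017,0,0.014],0,1],
    [[0.021,0,0.018],0,1],
    [[0.024,0,0.021],0,1],
    [[0.024,0,0.021],0,1]
  ]
}}

```text
time: 30.1
tool_pos: [0.5306, -0.1088, 0.0802]
ee_rot: [3.141, -0.004, 1.93]
wrist_force: [-0.5, 2.0, 6.0]
width: 0.0537
finger_force: 30.0
```

```bash
python3 - <<'E'
from bench import robot
from h import *
o=robot.get_obs();q=o["tool_pos"][:2]-[.53,-.11];print(q@[.936,.353],q@[-.353,.936],o["tool_pos"],o["width"],o["wrist_force"])
prof(robot.snapshot("scene"),0,-.12,.04,.04,.17)
E
```

```text
0.0010245214653408347 0.0009486918526740051 [ 0.53062362 -0.10875125  0.0802268 ] 0.053658796346238005 [-0.49257426  1.98794977  6.03870503]
0.165|                                
0.160|                                
0.155|                                
0.150|                                
0.145|                  :#####        
0.140|             .:#########        
0.135|          #############         
0.130|         #############:         
0.125|         #############.         
0.120|         ##########..#.         
0.115|         :##:#.:##:.#..         
0.110|          ## .##:#####:         
0.105|          #:: .########...      
0.100|          ######:##.###:#.      
0.095|          ####:###:#:##:##      
0.090|           #:#.:.:##.. . : .### 
0.085|            .    ####.      ##. 
0.080|                 ###.      ###  
0.075|                 ###:########:  
0.070|                 ###  #####:#   
0.065|                 .###.     ..   
0.060|                  ####:.  # #   
0.055|                  ###      #:   
0.050|                 :###.     #:   
0.045|           .#########       :###
0.040|           #########.       ####
```

Call:
{"api": "carry_out", "payload": {
  "steps": [
    [[0.002,0,0.003],0,1],
    [[0.003,0,0.006],0,1],
    [[0.005,0,0.009],0,1],
    [[0.005,0,0.011],0,1],
    [[0.005,0,0.011],0,1],
    [[0.005,0,0.011],0,1]
  ]
}}

```text
time: 30.9
tool_pos: [0.5285, -0.103, 0.069]
ee_rot: [3.141, -0.006, 1.93]
wrist_force: [0.0, 5.2, 5.6]
width: 0.0532
finger_force: 30.0
```

```bash
python3 - <<'E'
from bench import robot
from h import *
o=robot.get_obs();q=o["tool_pos"][:2]-[.53,-.11];print(q@[.936,.353],q@[-.353,.936],o["tool_pos"],o["width"],o["wrist_force"])
s=robot.snapshot("scene");prof(s,0,-.12,.04,.06,.15);np.savez("w5.npz",**robot.snapshot("wrist"))
# dark ball pixels around beaker, scene
E
```

```text
0.0010393758675966826 0.007140270544573641 [ 0.52845343 -0.10295477  0.06897357] 0.05323336750594787 [0.00917969 5.16005909 5.6409004 ]
0.145|             ###.               
0.140|           .##########: .       
0.135|           ###############:     
0.130|           #############..      
0.125|           #############        
0.120|           ##..####:####        
0.115|           ##  #::::#.#:        
0.110|           ## ##:####.#:        
0.105|          ##############        
0.100|          ##############        
0.095|           ###:##:###.##:.      
0.090|                ########.# .##  
0.085|                 ### .::#   ##  
0.080|                 ###:   #.  ##  
0.075|                 ####:# ...##.  
0.070|                 ####..###.:#   
0.065|                 .##:       .   
0.060|                 :###:    .##
```

Call:
{"api": "carry_out", "payload": {
  "steps": [
    [[0,0,0.003],0,1],
    [[0.001,0,0.005],0,1],
    [[0.001,0,0.005],0,1],
    [[0.001,0,0.003],0,1],
    [[0.001,0,0.005],0,1],
    [[0.001,0,0.005],0,1]
  ]
}}

```text
time: 31.75
tool_pos: [0.5281, -0.1036, 0.064]
ee_rot: [-3.141, -0.004, 1.929]
wrist_force: [-1.7, 4.9, 5.2]
width: 0.0537
finger_force: 30.0
```

```bash
python3 - <<'E'
from bench import robot
from h import *
o=robot.get_obs();print(o["tool_pos"],o["wrist_force"])
s=robot.snapshot("scene");prof(s,0,-.12,.04,.07,.15)
w=robot.snapshot("wrist");d=robot.snapshot("side")
def pj(s,X):
    c=s["R"]@X+s["t"];r=np.hypot(c[0],c[1]);t=np.arctan2(r,c[2]);return s["mtx"][0,0]*t*c[:2]/r+s["mtx"][:2,2]
for y,z in[(0,.07),(0,.09),(-.06,.115)]:print(y,pj(w,np.array([.53-.353*y,-.11+.936*y,z])).round())
np.savez("w6.npz",**w)
A=cv2.resize(w["image"][60:400,150:490],(400,400));B=cv2.resize(s["image"][150:250,205:305],(400,400),interpolation=2)
cv2.imwrite("pics/t6.png",np.hstack([A,B])[:,:,::-1])
E
```

```text
[ 0.52812009 -0.10362931  0.06397349] [-1.73098872  4.89916644  5.15352933]
0.145|             #####              
0.140|            ##########          
0.135|           .#############       
0.130|           .#############:.     
0.125|           ##:.:.#######        
0.120|           ###:  .# ####        
0.115|           ###  ..# ###:        
0.110|          ######.#:#.:.:        
0.105|          .##########::.        
0.100|           #:#######:##.        
0.095|              :##:##:###        
0.090|                .#######    ##. 
0.085|                 ########   :.  
0.080|                 #### .:..  .#  
0.075|                 ###...  ..##.  
0.070|                 #### .    : .  
0 [321. 288.]
0 [321. 302.]
-0.06 [321. 416.]
```

View pics/t6.png

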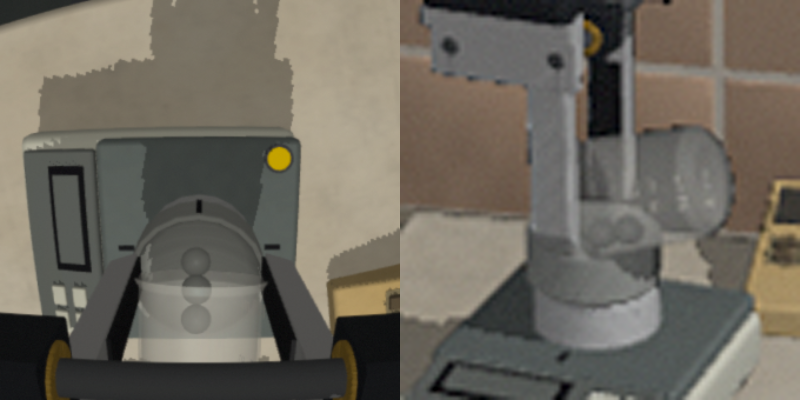

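The balls have rolled to the mouth in a line at (196,262), (197,290) and (196,320), but the lip sits too low for the rest to leave. I'll draw the beaker back along the rim and raise it so they drop into the hollow.

Call:
{"api": "carry_out", "payload": {
  "steps": [
    [[-0.005,0,-0.002],0,1],
    [[-0.01,0,-0.004],0,1],
    [[-0.015,0,-0.005],0,1],
    [[-0.018,0,-0.006],0,1],
    [[-0.018,0,-0.006],0,1],
    [[-0.018,0,-0.006],0,1],
    [[-0.018,0,-0.006],0,1]
  ]
}}

```text
time: 32.78
tool_pos: [0.5347, -0.1202, 0.0711]
ee_rot: [3.141, -0.004, 1.929]
wrist_force: [-2.6, 6.5, 8.6]
width: 0.0531
finger_force: 30.0
```

```bash
cat >> h.py <<'E'
def balls(w,c=(321,288),R=75):
    # round dark blobs near the pan via Hough on the wrist picture
    g=cv2.cvtColor(w["image"],cv2.COLOR_RGB2GRAY);x0,y0=int(c[0]-R),int(c[1]-R);g=cv2.resize(g[y0:y0+2*R,x0:x0+2*R],None,fx=3,fy=3,interpolation=2)
    h=cv2.HoughCircles(cv2.GaussianBlur(g,(7,7),1.5),3,1.5,25,param1=120,param2=.55,minRadius=24,maxRadius=52)
    return [] if h is None else [(round(float(a/3+x0)),round(float(b/3+y0)),round(float(r/3),1)) for a,b,r in h[0][:8]]
E
python3 - <<'E'
from bench import robot
from h import *
o=robot.get_obs();print(o["tool_pos"],o["wrist_force"])
print("before",balls(dict(np.load("w6.npz"))))
w=robot.snapshot("wrist");print(balls(w));np.savez("w7.npz",**w)
s=robot.snapshot("scene");prof(s,0,-.12,.04,.07,.15)
E
```

```text
[ 0.53467617 -0.12017244  0.0711442 ] [-2.63980421  6.46187172  8.6189179 ]
before [(252, 312, 16.4), (259, 306, 9.1), (368, 355, 17.1), (253, 283, 17.1), (284, 307, 16.8), (272, 363, 17.1), (271, 354, 13.6), (279, 292, 15.9)]
[(384, 312, 10.7), (388, 291, 16.4), (251, 314, 17.1), (364, 293, 17.1), (255, 256, 16.4), (375, 321, 15.9), (257, 229, 15.4), (393, 283, 15.2)]
0.145|        #########               
0.140|        ##############          
0.135|        #############.:         
0.130|        ###:########:           
0.125|       ##:# .#######            
0.120|       ###: . . :::#:           
0.115|       ###. #.:##::             
0.110|       ########:#.:#            
0.105|       ####:########.           
0.100|        .:##########:           
0.095|            . ##:#:#.#          
0.090|              :.#:###.      ### 
0.085|                 ######..  .##  
0.080|                 ###.::##. ###  
0.075|                 ###:  . #####  
0.070|                 ####..   ###
```

Call:
{"api": "carry_out", "payload": {
  "steps": [
    [[0,0,-0.004],0,1],
    [[0.003,0,-0.008],0,1],
    [[0.003,0,-0.012],0,1],
    [[0.003,0,-0.016],0,1],
    [[0.003,0,-0.02],0,1],
    [[0.003,0,-0.02],0,1]
  ]
}}

```text
time: 33.62
tool_pos: [0.5344, -0.1198, 0.0908]
ee_rot: [3.141, 0.001, 1.929]
wrist_force: [0.3, -0.3, -1.0]
width: 0.0537
finger_force: 30.0
```

```bash
cat >> h.py <<'E'
def asc(w,c,R=60,st=3):
    g=cv2.cvtColor(w["image"],cv2.COLOR_RGB2GRAY)[int(c[1]-R):int(c[1]+R),int(c[0]-R):int(c[0]+R)]
    g=cv2.resize(g,(2*R//st*2,2*R//st),interpolation=cv2.INTER_AREA).astype(float);g=(g-g.min())/(np.ptp(g))
    for r in g:print("".join("@%#*+=-:. "[min(9,int(v*10))] for v in r))
E
python3 - <<'E'
from bench import robot
from h import *
o=robot.get_obs();print(o["tool_pos"],o["wrist_force"])
w=robot.snapshot("wrist");np.savez("w7.npz",**w);asc(w,(321,305),66,3)
prof(robot.snapshot("scene"),0,-.12,.04,.07,.17)
E
```

```text
[ 0.53437958 -0.11977385  0.09082257] [ 0.32929135 -0.31817178 -1.0336064 ]
+++++++=--++++==--==++++++++++++++++*++++++++++**++++++++++++++++++++*****++=+++++++++++
+++++++=:-+*++==---=+++++++++++++++*++++++++++++*+++++++++++++++++++++*****=-+++++++++++
+++++++--=**++====-++++++++++++++++*++++++=+++++*++++++++++++++++++++++****--=++++++++++
+++++++--=***++++==+++++++++++++++++*+++++++++++*+++++++++++++++++++++****+--=++++++++++
++++++=--=*****++++++++++++++++++++++*++++++++++++++++++++++++++++++++*****+-=++++++++++
+++++++=--*****+++++++++++++++++*********++++++===++++++++++++++++++++*****+-+++++++++++
+++++++=--+****+++++++++++++++*++++++++**+=========++++++++++++++++++*****+==+++++++++++
++++++++-:=******+++++++++++*++++++++++++*+========++++++++++++++++++*****=-=+++++++++++
++++++++=:-+*****+++++++++++*++++++++++++*+++++++++++++++++++++++++******+=-++++++++++++
++++++++=-:-+*****++++++++++*++++++++++++*+++++++++++++++++++++++++*****+=-=++++++++++++
+++++++++=---+*****++++++++++*++++++++++*+++++++++++++++++++++++++*****+++=+++++++++++++
+++++++++++=:-+*****+++++++++++*++++++*++++++
[... 2968 characters left out ...]
 
0.155|        ##############:         
0.150|        #############           
0.145|        ## #. ::#####           
0.140|       ##:.. ##:#.##.           
0.135|       ##:  ::.#####            
0.130|       ####..##:#::#            
0.125|       #############:           
0.120|        ######:#####.           
0.115|            .###:###:#          
0.110|                :#####          
0.105|                 ..:#:          
0.100|                    ##          
0.095|                                
0.090|                 ###:#:    #### 
0.085|                 #######   #### 
0.080|                 #####::####### 
0.075|                 #############  
0.070|                 :##:..   :##
```

```bash
python3 - <<'E'
from h import *
w=dict(np.load("w7.npz"))
def pj(s,X):
    c=s["R"]@X+s["t"];r=np.hypot(c[0],c[1]);t=np.arctan2(r,c[2]);return s["mtx"][0,0]*t*c[:2]/r+s["mtx"][:2,2]
for y,z in[(0,.077),(.008,.08),(-.008,.08),(-.032,.09),(.028,.09),(-.015,.11),(-.025,.112),(-.035,.114)]:
    p=pj(w,np.array([.53-.353*y,-.11+.936*y,z]));print(y,z,p.round(),"asc row,col",((p[1]-239)/3).round(1),((p[0]-255)/1.5).round(1))
E
```

```text
0 0.077 [321. 250.] asc row,col 3.7 43.9
0.008 0.08 [321. 239.] asc row,col 0.0 43.8
-0.008 0.08 [321. 264.] asc row,col 8.3 43.9
-0.032 0.09 [321. 305.] asc row,col 22.1 43.9
0.028 0.09 [321. 210.] asc row,col -9.7 43.8
-0.015 0.11 [321. 293.] asc row,col 18.0 44.0
-0.025 0.112 [321. 311.] asc row,col 23.9 44.0
-0.035 0.114 [321. 328.] asc row,col 29.7 44.0
```

Two balls are in the pan and the third is still just inside the lip, at about (317,302). I'll press the tilt further on the rim and then jerk back.

Call:
{"api": "carry_out", "payload": {
  "steps": [
    [[0,0,0.01],0,1],
    [[0,0,0.018],0,1],
    [[0,0,0.022],0,1],
    [[0.002,0,0.025],0,1],
    [[0.002,0,0.026],0,1],
    [[0.002,0,0.026],0,1],
    [[0,0,0.024],0,1],
    [[0,0,0.015],0,1],
    [[0,0,0.005],0,1],
    [[0,0,0],0,1]
  ]
}}

```text
time: 34.98
tool_pos: [0.5345, -0.1199, 0.0911]
ee_rot: [3.141, 0.001, 1.928]
wrist_force: [0.6, -0.1, -1.4]
width: 0.0536
finger_force: 30.0
```

```bash
python3 - <<'E'
from bench import robot
from h import *
o=robot.get_obs();print(o["tool_pos"],o["wrist_force"])
w=robot.snapshot("wrist");asc(w,(321,290),66,3)
prof(robot.snapshot("scene"),0,-.12,.04,.07,.17)
E
```

```text
[ 0.53448772 -0.11992179  0.09109592] [ 0.59622521 -0.06375658 -1.40943162]
==========++=++=====+++++++++++++++++++++++++++++++++++++++++++++++***++++==============
==========--++==---=++++++++++++++++++++++++++++++++++++++++++++++++***+=+++============
=+++++++=-:-+==-----=++++++++++++++++++++++++++=====++++++++++++++++++**+=+++++*****++==
*%%%%%%#-:-=+===-----+++++++++++++++++++++++++++++======++++++++++++++***+=+*%%%%%%%#+==
+******+-:=++===-----==+++++++++===+++++++++++++++======++++++++++++++****+=++++++++++==
========::=++==-------==++++++=+==++++++======+++++=======+++++++++++++***+=============
=======-:-+++==---------=+++=======+++++=====++++++=======+++++++++++++***+--===========
=======-:-++++===--------=+========+++++++==++++++++++++++++++++++++++++**+-:===========
=======-:=**+++++==------=--=+++++++++++++++++++**++++++++++++++++++++++**+::===========
=======-:=***+++++=-===+=---=+++++++++**++++++++++++++++++++++++++++++++**=::===========
=======-:-+**+++++++++++===++++++++++++++======++++======+++++++++++++++*+-:-===========
========::=***++++++++++++++++++====++++++===
[... 2969 characters left out ...]

0.155|        ##  . #######           
0.150|        ##.  : ##.###           
0.145|       ### ::  ::.##.           
0.140|       ###### #   ..            
0.135|       #######:##:.             
0.130|        .:##########.           
0.125|           :########.           
0.120|             :######.           
0.115|                #####           
0.110|                 :###           
0.105|                   ##           
0.100|                    :           
0.095|                                
0.090|                 :### :.   .### 
0.085|                 #######:.#.### 
0.080|                 .######## #### 
0.075|                 ######  #####  
0.070|                 :##: .    ##.
```

The beaker is now empty, with no dark disc left in the glass, and the balls are in the pan. To right the beaker I'll carry it to the balance's left side and push the lower half of its bottom against a rim.

Call:
{"api": "carry_out", "payload": {
  "steps": [
    [[0,0,-0.02],0,1],
    [[0.02,0,-0.035],0,1],
    [[0.06,0,-0.035],0,1],
    [[0.1,0,-0.035],0,1],
    [[0.1295,0,-0.03],0,1],
    [[0.1345,0,0],0,1],
    [[0.1345,0,0.03],0,1],
    [[0.1345,0,0.05],0,1],
    [[0.1345,0,0.05],0,1]
  ]
}}

```text
time: 36.2
tool_pos: [0.4847, 0.0075, 0.0387]
ee_rot: [-3.138, -0.002, 1.929]
wrist_force: [-0.6, -0.9, -1.1]
width: 0.0538
finger_force: 30.0
```

```bash
python3 - <<'E'
from bench import robot
from h import *
o=robot.get_obs();print(o["tool_pos"],o["wrist_force"]);q=o["tool_pos"][:2]-[.53,-.11];print(q@[.936,.353],q@[-.353,.936])
for n in("scene","side"):prof(robot.snapshot(n),0,-.0,.16,.03,.14)
w=robot.snapshot("wrist");np.savez("w8.npz",**w)
def pj(s,X):
    c=s["R"]@X+s["t"];r=np.hypot(c[0],c[1]);t=np.arctan2(r,c[2]);return s["mtx"][0,0]*t*c[:2]/r+s["mtx"][:2,2]
print(pj(w,np.array([.53,-.11,.075])),pj(w,np.array([.53,-.11,.09])))
E
```

```text
[0.48473974 0.00751554 0.03866101] [-0.62371462 -0.90283567 -1.10571394]
-0.0008806164088992336 0.12597141808977222
0.135|                                
0.130|                       :        
0.125|             ####      ..       
0.120|            .#######:           
0.115|            ##########:  .      
0.110|            ###.##########      
0.105|           ###   .#######.#     
0.100|           ##:     .:###        
0.095|           ## .  .  .:##        
0.090|  ..###   .##  .  . ::.         
0.085|. .####   :####:::.. . :        
0.080|##.###:    #######. :#..        
0.075| #####       .:######:.         
0.070|  .##.         .##:###:#        
0.065|    ..           .:#####        
0.060| ..#:              .:###:       
0.055|. ..#                 ##.       
0.050|   .#                  #        
0.045|   #########                    
0.040|   .:#######:                   
0.035|                                
0.030|                                
0.135|                                
0.130|                                
0.125|             :#                 
0.120|             #######.           
0.115|             #:#######          
0.110|            ::.:######:  :#.    
0.105|            #: . .####:  .##    
0.100|           .#    . :##    ##    
0.095|           .:    .: :..   #     
0.090|   .###     ::.    .. .         
0.085|##..###.    .#:#.#. :.          
0.080|#######        .:#####.         
0.075|#######        . ..:.#:         
0.070|#######          ..::..         
0.065| :  :.#            .::          
0.060|  .###.                         
0.055|   ####                #        
0.050|  .:###                         
0.045|   :########.                   
0.040|   .#########                   
0.035|            #                   
0.030|            ##                  
[320.47228928 460.29976026] [320.50932191 476.59982074]
```

Call:
{"api": "carry_out", "payload": {
  "steps": [
    [[-0.012,0,0.003],0,1],
    [[-0.019,0,0.003],0,1],
    [[-0.022,0,0.001],0,1],
    [[-0.022,0,-0.005],0,1],
    [[-0.021,0,-0.011],0,1],
    [[-0.021,0,-0.017],0,1],
    [[-0.022,0,-0.023],0,1],
    [[-0.023,0,-0.03],0,1],
    [[-0.023,0,-0.03],0,1]
  ]
}}

```text
time: 37.48
tool_pos: [0.4957, -0.0153, 0.0712]
ee_rot: [3.14, 0.001, 1.929]
wrist_force: [0.9, -0.3, -0.8]
width: 0.0533
finger_force: 30.0
```

```bash
python3 - <<'E'
from bench import robot
from h import *
o=robot.get_obs();print(o["tool_pos"],o["wrist_force"]);q=o["tool_pos"][:2]-[.53,-.11];print(q@[.936,.353],q@[-.353,.936])
for n in("scene","side"):prof(robot.snapshot(n),0,-.0,.16,.03,.16)
E
```

```text
[ 0.49565461 -0.01528069  0.07119457] [ 0.93747007 -0.30083677 -0.8101837 ]
0.0012886293957436918 0.10078119750284294
0.155|        #####:                  
0.150|       #########                
0.145|       ############             
0.140|      .## ###########.          
0.135|      ##.. .#######.  .         
0.130|      ##.  ::##:###             
0.125|     .###: ### ###.             
0.120|     :##:#####.:#:.             
0.115|     .###:######:::             
0.110|      #.##########.             
0.105|         #########              
0.100|           .###:###             
0.095|              #:####            
0.090| . :##         : ##.            
0.085|: :###           .#.            
0.080|#:####            #             
0.075|:####                           
0.070|  .##                           
0.065|   ::                           
0.060|   :.                           
0.055|  .:#                           
0.050|  .##                           
0.045|   #::######                    
0.040|   .########                    
0.035|                                
0.030| 
[... 327 characters left out ...]
 :              
0.115|        .#::#:#:.               
0.110|         ..#.####.              
0.105|            .::##:              
0.100|            ....:               
0.095|             . :#               
0.090|   :###           ..            
0.085|# :####           .             
0.080|#######                         
0.075|#######                         
0.070|###.###                         
0.065|   .##.                         
0.060|  .####                         
0.055|  .###.                         
0.050|   :###                         
0.045|   .########.                   
0.040|    #########                   
0.035|            #                   
0.030|            ##
```

Call:
{"api": "carry_out", "payload": {
  "steps": [
    [[0.02,0,0.01],0,1],
    [[0.02,0,0.034],0,1],
    [[0.006,0,0.035],0,1],
    [[-0.002,0,0.033],0,1],
    [[-0.005,0,0.028],0,1],
    [[-0.006,0,0.021],0,1],
    [[-0.006,0,0.014],0,1],
    [[-0.006,0,0.006],0,1],
    [[-0.007,0,-0.002],0,1]
  ]
}}

```text
time: 38.7
tool_pos: [0.4979, -0.0199, 0.0736]
ee_rot: [3.139, -0.003, 1.929]
wrist_force: [0.3, 3.8, -0.7]
width: 0.0531
finger_force: 30.0
```

```bash
python3 - <<'E'
from bench import robot
from h import *
o=robot.get_obs();print(o["tool_pos"],o["wrist_force"]);q=o["tool_pos"][:2]-[.53,-.11];print(q@[.936,.353],q@[-.353,.936])
for n in("scene",):prof(robot.snapshot(n),0,-.0,.16,.05,.16)
E
```

```text
[ 0.4979482  -0.01992712  0.07356326] [ 0.26646871  3.7649412  -0.74163112]
0.0017952467625452617 0.09562250249975901
0.155|                                
0.150|                 .              
0.145|                                
0.140|             ::####.            
0.135|       #.##########             
0.130|     #############.             
0.125|    ##############              
0.120|    :############:              
0.115|    ### ##::#.###.              
0.110|    :## .. .:.. .:              
0.105|    :#.   .  ###:               
0.100|     ##.  .#::###:.             
0.095|.    ## . .####:#::##           
0.090|  #######.::::::##:#:           
0.085|#.######...:..: . ..#           
0.080|######   .                      
0.075|#####                           
0.070| :#:#                           
0.065|    .                           
0.060| .###                           
0.055| . #:                           
0.050|  :##
```

Call:
{"api": "carry_out", "payload": {
  "steps": [
    [[-0.004,0,-0.008],0,1],
    [[-0.009,0,-0.015],0,1],
    [[-0.013,0,-0.02],0,1],
    [[-0.018,0,-0.0245],0,1],
    [[-0.025,0,-0.03],0,1],
    [[-0.032,0,-0.034],0,1],
    [[-0.039,0,-0.038],0,1],
    [[-0.047,0,-0.041],0,1],
    [[-0.047,0,-0.041],0,1]
  ]
}}

```text
time: 39.88
tool_pos: [0.5159, -0.0666, 0.1152]
ee_rot: [3.137, 0.002, 1.928]
wrist_force: [0.0, 3.4, 5.7]
width: 0.053
finger_force: 30.0
```

```bash
python3 - <<'E'
from bench import robot
from h import *
o=robot.get_obs();print(o["tool_pos"],o["wrist_force"]);q=o["tool_pos"][:2]-[.53,-.11];print(q@[.936,.353],q@[-.353,.936])
for n in("scene",):prof(robot.snapshot(n),0,-.04,.12,.05,.19)
E
```

```text
[ 0.51585737 -0.06664755  0.11524312] [0.00825666 3.38883646 5.66130766]
0.0020659110666156003 0.045570245745871034
0.185|               :                
0.180|               .                
0.175|                                
0.170|            ###                 
0.165|            ####                
0.160|           #####                
0.155|           #####    .           
0.150|          .####:  .. #.         
0.145|          #####.     :.#        
0.140|          ####:##:## .          
0.135|         #####..:##.:.          
0.130|        .#####  :##::           
0.125|        ####:#. :##:            
0.120|       .####. .::#:.            
0.115|       ####. . .#::             
0.110|       ####    ..:              
0.105|       ###:    #..              
0.100|        .:#   :#:.              
0.095|             .::                
0.090| ### #: . :  .                  
0.085| ###### : ####                  
0.080| ######## ####                  
0.075| ##### .#####.                  
0.070| ###...   ###                   
0.065| ###.      ..                   
0.060|  ###.    ..#                   
0.055| :###..    ##                   
0.050| ####      #:
```

Call:
{"api": "carry_out", "payload": {
  "steps": [
    [[0,0,-0.022],0,1],
    [[-0.03,-0.04,-0.024],0,1],
    [[-0.07,-0.08,-0.024],0,1],
    [[-0.11,-0.12,-0.024],0,1],
    [[-0.151,-0.125,-0.02],0,1],
    [[-0.151,-0.125,0.02],0,1],
    [[-0.151,-0.125,0.06],0,1],
    [[-0.151,-0.125,0.078],0,1],
    [[-0.155,-0.125,0.084],0,1],
    [[-0.165,-0.125,0.085],0,1]
  ]
}}

```text
time: 41.18
tool_pos: [0.4553, -0.265, 0.0292]
ee_rot: [3.141, 0.002, 1.929]
wrist_force: [1.1, -0.2, -0.4]
width: 0.053
finger_force: 30.0
```

Call:
{"api": "carry_out", "payload": {
  "steps": [
    [[-0.009,0,0.001],0,1],
    [[-0.016,0,0.002],0,1],
    [[-0.018,0,0.002],0,1],
    [[-0.018,0,0.002],0,1]
  ]
}}

```text
time: 41.68
tool_pos: [0.4611, -0.2811, 0.0265]
ee_rot: [3.141, 0.0, 1.928]
wrist_force: [-0.5, -0.3, 0.1]
width: 0.0532
finger_force: 30.1
```

```bash
python3 - <<'E'
from bench import robot
from h import *
o=robot.get_obs();print(o["tool_pos"],o["wrist_force"]);q=o["tool_pos"][:2]-[.53,-.11];print(q@[.936,.353],q@[-.353,.936])
for n in("scene",):prof(robot.snapshot(n),-.124,-.2,-.06,0,.1)
E
```

```text
[ 0.46107071 -0.28110846  0.02651396] [-0.53648401 -0.25394421  0.12292524]
-0.12491910010223464 -0.13582548178664508
0.095|           ..               
0.090|             .              
0.085|        #.                  
0.080|        ###. .              
0.075|       ####:.               
0.070|       ####. .              
0.065|      .######.: .           
0.060|      ####  ##.:#:.         
0.055|     ####.   #. ###:        
0.050|     ###:    .::.#..        
0.045|    #### .   .#.#           
0.040|   .###..    .##.           
0.035|   ####     .#:             
0.030|  ###:      .#.            #
0.025|  ###.      .:.           .#
0.020|   ##      ::              #
0.015|   .#     ...             .#
0.010|     .     .               #
0.005|       .  :                #
0.000|############################
```

Call:
{"api": "carry_out", "payload": {
  "steps": [
    [[0,0,-0.006],0,1],
    [[0.035,0,-0.006],0,1],
    [[0.035,0,0.003],0,1],
    [[0.033,0,0.007],0,1],
    [[0.025,0,0.008],0,1],
    [[0.015,0,0.008],0,1],
    [[0.005,0,0.006],0,1],
    [[0,0,0.004],0,1],
    [[-0.002,0,0.003],0,1],
    [[-0.002,0,0.003],0,1]
  ]
}}

```text
time: 42.98
tool_pos: [0.4631, -0.2828, 0.0254]
ee_rot: [3.138, 0.001, 1.929]
wrist_force: [-0.7, 3.2, 7.2]
width: 0.0532
finger_force: 30.1
```

```bash
python3 - <<'E'
from bench import robot
from h import *
o=robot.get_obs();print(o["tool_pos"],o["wrist_force"])
for n in("scene",):prof(robot.snapshot(n),-.124,-.2,-.06,0,.1)
E
```

```text
[ 0.46311718 -0.28283763  0.0253952 ] [-0.74821982  3.16474995  7.15959612]
0.095|                            
0.090|                            
0.085|            .               
0.080|                            
0.075|        ..     .: #         
0.070|       ####    :###:        
0.065|       ##### : ####         
0.060|       #####.  ####         
0.055|       ######: ###:         
0.050|       #######.###:         
0.045|       #####..#####         
0.040|       ####.   ###:         
0.035|       :###   .###.        .
0.030|       ####    :###        #
0.025|       ####  .  ##.        #
0.020|       .###     ##        .#
0.015|       ###      :#         #
0.010|        ##       #         #
0.005|       .##                 #
0.000|############:.##############
```

Call:
{"api": "carry_out", "payload": {
  "steps": [
    [[0,0,0],0,0],
    [[0,0,0],0,-0.9],
    [[0,0,0],0,-0.9],
    [[0,0,0],0,-0.9],
    [[0,0,-0.03],0,-1],
    [[0,0,-0.08],0,-1],
    [[0.04,0.05,-0.1],0,-1],
    [[0.09,0.1,-0.1],0,-1],
    [[0.138,0.125,-0.1],0,-1],
    [[0.138,0.125,-0.09],0,-1]
  ]
}}

```text
time: 44.28
tool_pos: [0.5316, -0.1062, 0.114]
ee_rot: [3.139, 0.001, 1.935]
wrist_force: [-0.1, -0.1, 0.5]
width: 0.0941
finger_force: 0.0
```

```bash
cat >> h.py <<'E'
def wcloud(s):
    v,u=np.mgrid[:480,:640];K=s["mtx"];a=(u-K[0,2])/K[0,0];b=(v-K[1,2])/K[0,0];t=np.hypot(a,b)+1e-9;k=np.tan(t)/t
    P=np.stack([a*k,b*k,np.ones_like(a)],-1)*s["z_map"][...,None];return (P-s["t"])@s["R"],(s["z_map"]>0)&(t<1.3)
def circ(q):
    A=np.c_[2*q,np.ones(len(q))];c=np.linalg.lstsq(A,(q**2).sum(1),rcond=None)[0];return c[:2],np.sqrt(c[2]+c[:2]@c[:2])
E
python3 - <<'E'
from bench import robot
from h import *
o=robot.get_obs();print(o["tool_pos"],o["width"],o["joint_positions"].round(2));q=o["tool_pos"][:2]-[.53,-.11];print(q@[.936,.353],q@[-.353,.936])
w=robot.snapshot("wrist");np.savez("w9.npz",**w)
P,ok=wcloud(w);d=np.hypot(P[...,0]-.53,P[...,1]+.11)
m=ok&(P[...,2]>.087)&(P[...,2]<.094)&(d<.04);print(m.sum(),circ(P[m][:,:2]))
vv,uu=np.nonzero(ok&(d<.03)&(P[...,2]<.1));print(uu.min(),uu.max(),vv.min(),vv.max());c=((uu.min()+uu.max())//2,(vv.min()+vv.max())//2);asc(w,c,66,3)
s=robot.snapshot("scene");prof(s,-.124,-.2,-.06,0,.09)
E
```

```text
[ 0.53161937 -0.10616479  0.11398147] 0.09407546451996032 [-0.3   0.09  1.49  0.    1.56 -0.67]
0.0028695578472100387 0.0030181176376204277
1719 (array([ 0.5271541 , -0.10909631]), np.float64(0.027728088983746388))
274 362 216 306
+++++++++++++++++*#####################################################*++++++++++++++++
+++++++++++++++++*#####################################################**+++++++++++++++
++++++++++++++++*#######################################################*+++++++++++++++
++++++++++++++++*########################***############################++++++++++++++++
++++++++++++++++*################******++++++++*******#################*++++++++++++++++
+++++++++++++++++*###########***++++++++*##*+*+++++++****##############*++++++++++++++++
+++++++++++++++++*########***+**********%@@#****************##########*+++++++++++++++++
++++++++++++++++**######****************#%%*******************########*+++++++++++++++++
+++++++++++++++++*####*********+++===-=-:::----===++************#####*++++++++++++++++++
+++++++++++++++++*##*******+=-:::::::::::::::::::::::-=+*********###
[... 2976 characters left out ...]
                                                                      
0.085|                            
0.080|                            
0.075|                            
0.070|       #############        
0.065|       :############        
0.060|       .###########         
0.055|        ###########         
0.050|       .###########         
0.045|       .##.#######:         
0.040|       :##  .#####          
0.035|       .##.   .  #.        .
0.030|       .##.     .#        .#
0.025|       .##       ::        #
0.020|        ##       #:       :#
0.015|       ###.     .:.        #
0.010|       :##       :         #
0.005|        ##      .:         :
0.000|###########.   :############
```

The wrist view shows three balls gathered in the middle of the pan, the pan's dark line straight along y_b, and the beaker standing empty. Next I centre the gripper over the pan, descend and grip its wall.

Call:
{"api": "carry_out", "payload": {
  "steps": [
    [[-0.001,-0.0053,0],0,-1],
    [[-0.001,-0.0053,0.02],0,-1],
    [[-0.001,-0.0053,0.045],0,-1],
    [[-0.001,-0.0053,0.065],0,-1],
    [[-0.001,-0.0053,0.073],0,-1],
    [[-0.001,-0.0053,0.073],0,-1],
    [[-0.001,-0.0053,0.073],0,-1]
  ]
}}

```text
time: 45.25
tool_pos: [0.5264, -0.1133, 0.0415]
ee_rot: [3.14, 0.001, 1.928]
wrist_force: [-0.4, 0.2, -0.0]
width: 0.094
finger_force: 0.0
```

```bash
python3 - <<'E'
from bench import robot
from h import *
o=robot.get_obs();print(o["tool_pos"],o["wrist_force"]);q=o["tool_pos"][:2]-[.53,-.11];print(q@[.936,.353],q@[-.353,.936])
s=robot.snapshot("scene")
P,ok=cloud(s);q=P[...,:2]-np.array([.530,-.110]);X=q@[.936,.353];Y=q@[-.353,.936];Z=P[...,2]
for yc,hw in((0,.04),):
    m=ok&(abs(Y-yc)<hw)&(abs(X)<.08)&(Z<.14)&(Z>.03)
    H,_,_=np.histogram2d(Z[m],X[m],bins=[np.arange(.03,.141,.005),np.arange(-.08,.081,.005)])
    for i in range(H.shape[0])[::-1]:print("%.3f|"%(.03+.005*i)+"".join(" .:#"[min(3,int(v))] for v in H[i]))
E
```

```text
[ 0.52643738 -0.11328603  0.04146812] [-0.35925017  0.24009395 -0.01816804]
-0.004494579701087835 -0.0018181248813617687
0.135|  :##.                  ##..    
0.130|  ###.                  ##:.    
0.125|  .##.                 .###     
0.120|  :##.                  ##:     
0.115|  .##.                 .##:     
0.110|   ##                   ##:.    
0.105|  .###                 .##:.    
0.100|  ####                  ###     
0.095|  ####                 .##:     
0.090|  .##:   ::##:: ...###..##:     
0.085|  :##.   ############## ###     
0.080|   ##:   ############## .#:     
0.075|    #    #######.####.    .     
0.070|     #   #######.#..            
0.065|         :#:#: . .              
0.060|         ####### :              
0.055|         #######:.              
0.050|         #######.               
0.045|################### #.####      
0.040|###########################:    
0.035|#:.                             
0.030|
```

Call:
{"api": "carry_out", "payload": {
  "steps": [
    [[0.0025,0,0.001],0,-1],
    [[0.0025,0,0.001],0,-0.3],
    [[0.0025,0,0.001],0,0],
    [[0.0025,0,0.001],0,0.4],
    [[0.0025,0,0.001],0,1],
    [[0.0025,0,0.001],0,1],
    [[0.0025,0,0.001],0,1]
  ]
}}

```text
time: 46.18
tool_pos: [0.5273, -0.1087, 0.04]
ee_rot: [3.136, -0.0, 1.929]
wrist_force: [5.3, 3.5, -0.2]
width: 0.0648
finger_force: 30.0
```

```bash
python3 - <<'E'
from bench import robot
from h import *
o=robot.get_obs();print(o["tool_pos"],o["wrist_force"],o["width"],o["wrist_torque"])
w=robot.snapshot("wrist");asc(w,(318,330),60,3)
E
```

```text
[ 0.52733115 -0.10870655  0.04003245] [ 5.32239392  3.45138932 -0.16475203] 0.06476596320643829 [ 0.70753739 -0.94739722  0.07699642]
++++++**+-:::-----:::::::::::::.....:===++++++==-:......::::::::::-----:::=+***+
***++*+-:::-=----::::::::::::......:=++++++++++++-..--::::-:::::::::-----:::-+**
@@#*+-:::-==---:::::::::::::::..:--=++++++++++++++++++++=+++=--::::::----=-:::=*
%**+:::-===---:::::::::::::-----=+++++++++++++++++++++++++++++=:::::::----==-::-
#++-::=+==----------::::::-++++++++++++++++++++++++++++++++++++=-::::::---===-::
%+-::=+===----------::::::-+++++++++++++****++++++++++++++++++++++---------===-:
*-::=+====---------:::::::++++++++++************++++++++++++++++++=--------====-
-::=++====--------:::::::=+++++++++*****+++++****+-++++++++++++++=::::-----===++
::=++++===----------:::::=++++++++**++++++++++++***+++++++++++++=-:::::----===++
::+++++===---------------++++++++**++=========++++*===++++++++++-::---------==++
:-+**++===---------------++++++++*+===--------===++=::-=+++++++=------------==++
:-+**++++=---------------==++++++++=----::::-----====++******++------------
[... 1573 characters left out ...]
  ......:::------:::......                          
+++++=====------------::::::::::::::::::::::::::::::::::::::::-----------======+
@@@@@@@@@@@@@@@@@@@@@@@@@@@@@@@@@@@@@@@@@@@@@@@@@@@@@@@@@@@@@@@@@@@@@@@@@@@@@@@@
%%%%%%%%%%%%%%@%%%%%%%@%%%@@%%@%%@%%@%@%%%%%@@@%@@%@%%%@%%%%%%%%%%%%%@%%%%%%%%%%
%%%%%%%%%%%%%%%%%%%%%%%%%%%%%%%%%%%%%%%%%%%%%%%%%%%%%%%%%%%%%%%%%%%%%%%%%%%%%%%%
%%%%%%%%%%%%%%%%%%%%%%%%%%%%%%%%%%%%%%%%%%%%%%%%%%%%%%%%%%%%%%%%%%%%%%%%%%%%%%%%
%%%%%%%%%%%%%%%%%%%%%%%%%%%%%%%%%%%%%%%%%%%%%%%%%%%%%%%%%%%%%%%%%%%%%%%%%%%%%%%%
%%%%%%%%%%%%%%%%%%%%%%%%%%%%%%%%%%%%%%%%%%%%%%%%%%%%%%%%%%%%%%%%%%%%%%%%%%%%%%%%
%%%%%%%%%%%%%%%%%%%%%%%%%%%%%%%%%%%%%%%%%%%%%%%%%%%%%%%%%%%%%%%%%%%%%%%%%%%%%%%%
```

Gripped at 64.8 mm with the balls undisturbed. I'll relieve the side load and start the quarter turn slowly.

Call:
{"api": "carry_out", "payload": {
  "steps": [
    [[0,0.001,0],0,1],
    [[0,0.002,0],0.1,1],
    [[0,0.002,0],0.4,1],
    [[0,0.002,0],0.9,1],
    [[0,0.002,0],1.4,1],
    [[0,0.002,0],1.9,1],
    [[0,0.002,0],2.4,1],
    [[0,0.002,0],2.8,1],
    [[0,0.002,0],3.0,1],
    [[0,0.002,0],3.0,1]
  ]
}}

```text
time: 47.48
tool_pos: [0.5288, -0.1087, 0.0401]
ee_rot: [3.137, -0.002, 1.405]
wrist_force: [5.6, 3.5, 1.6]
width: 0.065
finger_force: 30.0
```

Call:
{"api": "carry_out", "payload": {
  "steps": [
    [[0.0008,0.001,0],0,1],
    [[0.0016,0.0019,0],0.1,1],
    [[0.0016,0.0019,0],0.4,1],
    [[0.0016,0.0019,0],0.9,1],
    [[0.0016,0.0019,0],1.4,1],
    [[0.0016,0.0019,0],1.9,1],
    [[0.0016,0.0019,0],2.4,1],
    [[0.0016,0.0019,0],2.8,1],
    [[0.0016,0.0019,0],3.0,1],
    [[0.0016,0.0019,0],3.0,1]
  ]
}}

```text
time: 48.72
tool_pos: [0.5297, -0.1089, 0.0399]
ee_rot: [3.139, -0.0, 0.881]
wrist_force: [4.9, 0.0, 2.8]
width: 0.0648
finger_force: 30.0
```

Call:
{"api": "carry_out", "payload": {
  "steps": [
    [[0.0006,0.0008,0],0,1],
    [[0.0013,0.0015,0],0.1,1],
    [[0.0013,0.0015,0],0.4,1],
    [[0.0013,0.0015,0],0.9,1],
    [[0.0013,0.0015,0],1.4,1],
    [[0.0013,0.0015,0],1.9,1],
    [[0.0013,0.0015,0],2.4,1],
    [[0.0013,0.0015,0],2.8,1],
    [[0.0013,0.0015,0],3.0,1],
    [[0.0013,0.0015,0],3.0,1]
  ]
}}

```text
time: 49.98
tool_pos: [0.5298, -0.1092, 0.0398]
ee_rot: [3.141, 0.003, 0.357]
wrist_force: [-0.7, -3.0, 5.6]
width: 0.0649
finger_force: 30.0
```

```bash
python3 - <<'E'
from bench import robot
from h import *
o=robot.get_obs();print(o["tool_pos"],o["ee_rot"],o["wrist_force"],o["width"],o["wrist_torque"])
for n,b in(("scene",(232,275,195,240)),("side",(212,255,228,270))):
    s=robot.snapshot(n);g=cv2.cvtColor(s["image"],cv2.COLOR_RGB2GRAY);print(n)
    g=cv2.resize(g[b[2]:b[3],b[0]:b[1]],None,fx=2,fy=1).astype(float);g=(g-g.min())/np.ptp(g)
    for r in g:print("".join("@%#*+=-:. "[min(9,int(v*10))] for v in r))
E
```

```text
[ 0.52978937 -0.10922774  0.03982526] [3.14060038e+00 2.73043771e-03 3.57408178e-01] [-0.71609237 -2.97447023  5.63820799] 0.06487453762790213 [-0.16971576  0.20312431  0.03567013]
scene
-----+*%@@@@@%*=--========================================================---------:..
----=+*%@@@@@%*=-:-=======================================================---------::.
----=+*#%@@@@%*=-:-=======================================================---------::.
-----=*%@@@@@%*=-:--======================================================---------::.
----=+*#%@@@@%*=-:--======================================================---------::.
----==+#@@@@@%*=-:--======================================================---------::.
-----=+#%@@@@%*=--===============+***+++++++===+++=========================--------::.
-----=+*%@@@@%*=-:-====+**++=====+++++==========-------------===============-------::.
-----=+*%@@@@%*=:::-++++++++===============--:::::----------================-------::.
-----=+*%@@@@%#*+===+++==================-::::::::::------==============++==-------::.
-----=+#@@@%#**++++++++================-::.
[... 5960 characters left out ...]
++++
%%%##############**++=====================---------========---===---------==++++++++++
##################*++=====================---=-==============------------==+++++++++++
%%%%####%%#########**++=================--==================---------===++++++++++++++
####%%###############*+++========-------==================--------===+++++++++++++++++
%%%######%%%%%##%%%#####**++=====---==========--================++++++++++++++++++++++
%%%%################%%######**++==========================++++++++++++++++++++++++++++
%%%%#####%%%##########################******++****++++++++++++**####***+++++++++++++++
##%#######%%%###%%###########################***+++++++++++++++*#%%%##*+++++++++++++++
```

The pan's dark line now stands above the deck's front mark in both views. Now for a gentle lift.

Call:
{"api": "carry_out", "payload": {
  "steps": [
    [[0,0,-0.002],0,1],
    [[0,0,-0.004],0,1],
    [[0,0,-0.007],0,1],
    [[0,0,-0.01],0,1],
    [[0,0,-0.01],0,1]
  ]
}}

```text
time: 50.7
tool_pos: [0.5307, -0.1081, 0.0495]
ee_rot: [-3.141, 0.0, 0.358]
wrist_force: [-0.2, -0.0, -2.0]
width: 0.0646
finger_force: 30.0
```

It came free, with about 2 N hanging weight. Lifting on smoothly.

Call:
{"api": "carry_out", "payload": {
  "steps": [
    [[0,0,-0.004],0,1],
    [[0,0,-0.012],0,1],
    [[0,0,-0.022],0,1],
    [[0,0,-0.034],0,1],
    [[0,0,-0.046],0,1],
    [[0,0,-0.058],0,1],
    [[0,0,-0.069],0,1],
    [[0,0,-0.078],0,1],
    [[0,0,-0.083],0,1],
    [[0,0,-0.085],0,1]
  ]
}}

```text
time: 51.95
tool_pos: [0.5309, -0.1082, 0.1345]
ee_rot: [3.142, -0.0, 0.358]
wrist_force: [1.0, 0.4, -1.8]
width: 0.0652
finger_force: 30.0
```

Call:
{"api": "carry_out", "payload": {
  "steps": [
    [[0,0,0],0,1],
    [[0,0,0],0,1],
    [[0,0,0],0,1],
    [[0,0,0],0,1],
    [[0,0,0],0,1],
    [[0,0,0],0,1]
  ]
}}

```text
time: 52.7
tool_pos: [0.5309, -0.1082, 0.1343]
ee_rot: [3.142, -0.0, 0.358]
wrist_force: [-0.3, -0.3, -2.5]
width: 0.0648
finger_force: 30.0
```

```bash
python3 - <<'E'
from bench import robot
from h import *
o=robot.get_obs();print(o["time"],o["tool_pos"],o["ee_rot"],o["wrist_force"],o["width"],abs(o["qvel"]).max())
w=robot.snapshot("wrist");asc(w,(318,330),57,3)
s=robot.snapshot("scene");prof(s,0,-.06,.06,.04,.2,.04);prof(s,-.124,-.2,-.06,0,.09)
E
```

```text
52.7 [ 0.53088492 -0.10815204  0.13428774] [ 3.14158802e+00 -8.59767477e-05  3.57807137e-01] [-0.31222213 -0.25805613 -2.4854082 ] 0.06477188668056591 0.0026880663910778036
++*#**++**##**************++*************+++++**********************#*+-::--
+***++**###**********************************************************###+-::
***+**###**************************************************************###=:
**+*####***********************+++++++++++++++++++++********************###=
*+**###******************+++++++++++********++++++++++++*+***************###
++*####**************+++++++++++++*###*****##**+++++++++++++++************##
**####****************++++++++++**************#**++++++++++++++++*********##
*#####**************+++++++++++*******************++++++++++++++**********##
######************+*++++++++++******++++++++******+++++++++++++++**********#
#####**************+++++++++++******+++++++++*****+++++++++++++++*+*********
####************+++++++++++++++*****++++++++********######***+++++**********
####***********+++++++++++++++++******++++++****####********#****++*********
###
[... 2920 characters left out ...]
#       
0.045|########################
0.040|########################
0.085|                            
0.080|                            
0.075|                            
0.070|       ###.#########        
0.065|       .###########:        
0.060|       .###########         
0.055|        ###########         
0.050|       :#:#########         
0.045|        ## #######:         
0.040|       .##. .#####          
0.035|       .##.     .#          
0.030|        ##       #.        #
0.025|       :##       :.        #
0.020|        ##       .:        #
0.015|        ##.      #.        #
0.010|       :##.      :        .#
0.005|        ##       .         :
0.000|###########     ############
```

```bash
python3 -c "
from bench import robot
print(robot.close_job())"
```

```text
the job is handed in; nothing more can be done
None
```

I handed the job in at 52.7 s: the three balls are together in the pan, which is held level and still about 9 cm above the balance, and the empty beaker stands upright on the bench, about 13 cm nearer the balance than it started.

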